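Put away the gel bench after a run

TASK

Clear the bench after the gel run: stand the two amber stain bottles in the red spill tray and the two blue-capped buffer bottles in the blue cooler, one bottle to a bay, and lay the gel comb flat in the steel rinse basin. Keep the bottles upright all the way and leave the timer where it is.

Things in the scene. Friction and masses are not known exactly. Their poses are not given: they have to be found in the camera images.
- stain1_centre (a point): 60 ml amber-brown round bottle with cream label and black cap, standing upright on the bench: 94 mm tall, body 39 mm across up to 60 mm above its underside, then a shoulder, and a cap 27 mm across from 73 to 94 mm; about 110 g. This point is on its axis, half-way up (47 mm above its underside); z up along the axis. One of two alike stain bottles.
- stain2_centre (a point): 60 ml amber-brown round bottle with cream label and black cap, standing upright on the bench: 94 mm tall, body 39 mm across up to 60 mm above its underside, then a shoulder, and a cap 27 mm across from 73 to 94 mm; about 110 g. This point is on its axis, half-way up (47 mm above its underside); z up along the axis. One of two alike stain bottles.
- buffer1_centre (a point): 60 ml white natural-plastic round bottle with blue screw cap, standing upright on the bench: 94 mm tall, body 39 mm across up to 64 mm above its underside, cap 33 mm across from 71 to 94 mm; about 100 g. This point is on its axis, half-way up (47 mm above its underside); z up along the axis. One of two alike buffer bottles.
- buffer2_centre (a point): 60 ml white natural-plastic round bottle with blue screw cap, standing upright on the bench: 94 mm tall, body 39 mm across up to 64 mm above its underside, cap 33 mm across from 71 to 94 mm; about 100 g. This point is on its axis, half-way up (47 mm above its underside); z up along the axis. One of two alike buffer bottles.
- comb_centre (a point): Gel comb lying flat on the bench: a black bar 54 mm long (along its y), 16 mm wide (x) and 16 mm high, with a yellow 3 mm thick plate of six teeth along its bottom that reaches to 34 mm from the bar's centre line on the +x side; about 30 g. This point is the centre of the bar, 8 mm above its underside; z up. The two ends of the bar (54 mm apart, along y) are free to be gripped.
- spill_tray: Red spill tray of thin plastic, fixed on the bench, 74 mm (x) by 144 mm (y), with a 4 mm lip beyond that; rim 22 mm above the bench, inner floor 3 mm above the bench. Its two square bays, 66 mm by 66 mm inside, lie side by side along its y axis with a 4 mm dividing wall between them: bay centres at y = +35 and -35 mm, x = 0. Origin: centre of its underside, on the bench; z up.
- cooler: Blue thick-walled bench-top cooler with pale well floors, fixed on the bench, 82 mm (x) by 152 mm (y); rim 28 mm above the bench, inner floor 10 mm above the bench. Its two square bays, 66 mm by 66 mm inside, lie side by side along its y axis with a 4 mm dividing wall between them: bay centres at y = +35 and -35 mm, x = 0. Origin: centre of its underside, on the bench; z up.
- basin: Stainless steel rinse basin, fixed on the bench, one open compartment 108 mm (x) by 152 mm (y) inside, walls 4 mm, rim 43 mm above the bench, inner floor 4 mm above the bench. Origin: centre of its underside, on the bench; z up.
- timer_centre (a point): Small round grey bench timer with a dark display, lying on the bench among the bottles, 50 mm across and 20 mm high, about 60 g, loose; to be left alone. This point is at its centre, half-way up (10 mm above the bench).

How it is judged:
By the outcome, as a careful person would: the job done as asked, in the order asked, and still so for the second after the job is handed in, with the robot touching nothing.
It also fails if it takes over 120 s, if anything falls off the work surface, if the arm or the gripper's body presses on something with over 40 N, if the wrist force passes 120 N, or if a joint passes its speed limit or range.

ROBOT

A 6-joint arm with a two-finger parallel gripper is mounted at the origin on the work surface. World frame = base frame: x ahead of the robot, y to its left, z up, the work surface at z = 0. Lengths are in mm, angles in rad, forces in N, time in s.
With the tool pointing down it reaches from about 275 to 825 mm from the base axis. Payload 4.9 kg.
Tool frame: the origin (TCP) lies at the very end of the fingers, on their centre line; the grasp point (between the pads) lies 19 mm behind it; z points along the fingers, x is the direction in which the jaws open and shut, and the axes are right-handed (so a half turn about z gives the same grasp; the last joint's range is limited). The gripper opens to 85 mm and grips with 20 to 120 N. Pads are 22 mm wide; open, the fingers measure 114 mm over their backs; the gripper's body (76 mm by 85 mm) begins 54 mm behind the grasp point. The pads swing forward as they close: fully open they stand 13 mm farther back than shut.
Start: joints at [-1.47, 0.326, -0.193, 1.052, 0, 1.437], TCP at [127.968, -534.923, 231.281] pointing down, gripper open.
Joint ranges: [-2.65, 2.65], [-0.97, 1.79], [-1.3, 1.35], [-1.93, 2.1], [-1.47, 1.37], [-3.14, 3.14]. Speed limits (rad/s): [2.57, 2.57, 3.14, 3.14, 3.14, 3.14].

INTERFACE

Orientations are given as a unit quaternion [w, x, y, z].
In Python, from plant import ctrl gives the robot as it stands.
- The arm moves only by the shell command python3 -m jog 'ROWS' [FORCE]. ROWS is JSON, a list that holds one entry, the list of rows, each a list of 7 numbers: the shift along the tool's x, y, z in m, then the turn, a rotation vector about the tool's x, y, z in rad, then the opening in per cent of the stroke, from 0 (shut) to 100 (fully open). In form: [[[dx, dy, dz, ax, ay, az, claw], ...]]. A call has 1 to 12 rows; each row is the pose to reach, as a shift and turn from the pose commanded when the call began, along the tool's axes at that moment; what a row does not reach only later rows make up. A row lasts 1/12 s, in which the tool goes at most 41.7 mm and 7.16 degrees, less where a joint would pass 70% of its speed; a pose out of reach is approached as far as the arm can. A call with a gripper value outside its range is refused whole. The fingers move at their own pace and stop on an object; FORCE is the grip in N (left out, the last holds). Time passes only in rows, so rows that repeat a pose let the fingers close. It gives the time, the measured TCP pose, the force and the opening at its end, in the units of the state.
- ctrl.read_state(): the state, without advancing time (a new reading comes with each control period).
- ctrl.read_camera(name): name is "scene" or "top" or "wrist"; returns the picture (420x560x3 uint8, blue, green, red); there is no depth.
- ctrl.get_calibration(name): a dict with "K" (3x3 intrinsics, pixels), "xyz" and "rotation" of the camera in the world. Camera axes: x right, y up, looking along -z (the intrinsics and any distortion apply to the point x, -y, -z); pixel columns grow to the right and rows downward; lengths in mm; the calibration is good to about 2 mm. The wrist camera is an equidistant fisheye: a pixel r from the principal point sees the ray r / f radians off the axis. A picture is of the moment at which its call begins: read the wrist's pose just before it. get_calibration takes no time and is no camera call; for the wrist camera it gives the pose at the moment of the call.
- ctrl.sign_off(): hands the job in, once; it reports no verdict.
The state is a dict: "clock": time; "joint_positions": joint angles; "joint_vel": joint speeds; "effort": joint torques, N m; "position": TCP position; "ee_rot": TCP orientation; "wrist_force": force on the tool from outside, world axes, zero at the start; "ft_torque": the same for the moment, N m; "finger_gap": opening from 0.0 (shut) to 1.0 (fully open).
Only numpy, scipy, OpenCV 4.12 (cv2) and the standard library are available. Lean on these libraries where they do the work, as an engineer would, in place of code of your own. Each camera call takes 0.05 s, during which the arm holds its last target.

## Working session

There is one attempt and no reset: what is moved stays moved. The work goes in short steps, Python scripts to look and compute and a shell command to move; the robot and the scene stay as the last step left them, time stands still between calls to the robot, and variables do not carry over. Pictures are saved under pics/ and viewed, and the job is handed in when it is done.

```bash
ls; mkdir -p pics; python3 - <<'E'
from plant import ctrl
import cv2
print(ctrl.read_state())
for n in ("scene","top","wrist"):
    c=ctrl.get_calibration(n);print(n,c)
    cv2.imwrite(f"pics/{n}0.png",ctrl.read_camera(n))
E
```

```text
pics
{'clock': 0.0, 'joint_positions': array([-1.47020501e+00,  3.26913914e-01, -1.93596354e-01,  1.05202257e+00,
       -4.68034234e-05,  1.43659397e+00]), 'joint_vel': array([-0.00070459,  0.00028399,  0.00046198, -0.0003958 ,  0.00146431,
       -0.00147439]), 'effort': array([ 1.73500724e-03, -4.43407166e+01,  2.62434143e+01,  1.54021103e-02,
        1.89273687e-04,  8.55455141e-06]), 'position': array([ 127.88864167, -534.31018983,  230.51343826]), 'ee_rot': array([-6.07912759e-04,  7.85060964e-01, -6.19417894e-01, -6.20368583e-04]), 'wrist_force': array([ 0.33671445, -0.74162051,  0.68414383]), 'ft_torque': array([0.05838719, 0.04992251, 0.05390328]), 'finger_gap': 0.9992757155262533}
scene {'K': array([[476.96767352,   0.        , 278.86982117],
       [  0.        , 476.96767352, 206.76734373],
       [  0.        ,   0.        ,   1.        ]]), 'xyz': array([ 918.67063257, -337.50695937,  914.28075247]), 'rotation': array([0.88055988, 0.25433025, 0.11201445, 0.38390518])}
top {'K': array([[411.79537076,   0.        , 277.89575958],
       [  0.        , 411.79537076, 208.92718566],
       [  0.        ,   0.        ,   1.        ]]), 'xyz': array([ 345.7161284 ,   -7.4767238 , 1016.85080738]), 'rotation': array([ 0.71271796,  0.06202137, -0.06155468, -0.69598669])}
wrist {'K': array([[325.1922621 ,   0.        , 278.1287711 ],
       [  0.        , 325.1922621 , 213.07850404],
       [  0.        ,   0.        ,   1.        ]]), 'xyz': array([ 207.18299144, -515.81083686,  373.27870749]), 'rotation': array([ 0.77501989, -0.12493654,  0.10012684, -0.61131796])}
```

View pics/scene0.png

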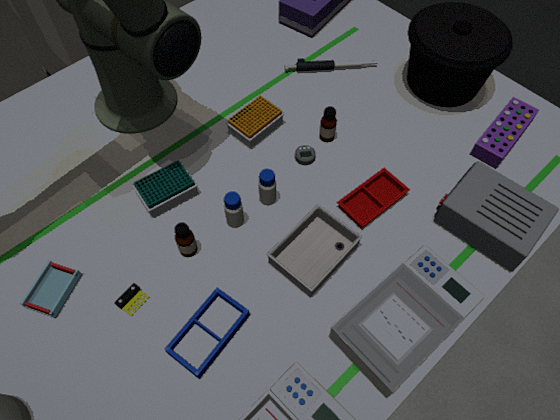

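View pics/top0.png

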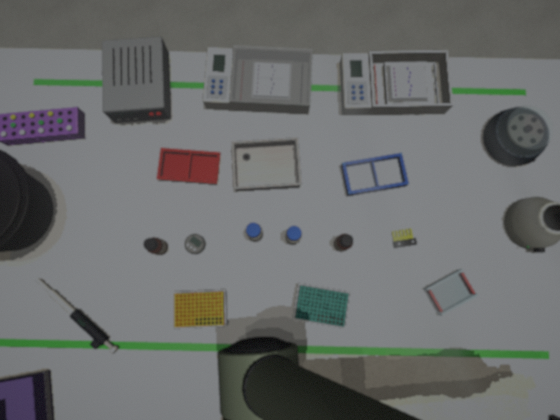

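View pics/wrist0.png

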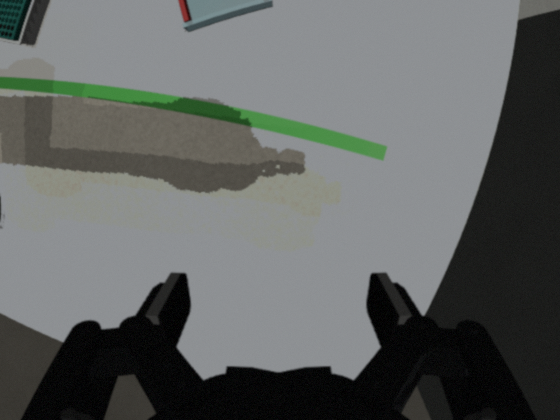

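The scene is fully visible in the top view. Stain bottles are at about (156,246) and (344,242), buffers at (254,231) and (293,235), and the timer at (195,243). The comb is at (404,238), tray at (189,167), basin at (267,165) and cooler at (375,174). I'll enlarge for measurement.

```bash
python3 - <<'E'
import cv2
t=cv2.imread('pics/top0.png')
def crop(n,im,x,y,w,h,k):
    c=im[y:y+h,x:x+w]; c=cv2.convertScaleAbs(c,alpha=1.5)
    cv2.imwrite(n,cv2.resize(c,None,fx=k,fy=k,interpolation=cv2.INTER_CUBIC))
crop('pics/t1.png',t,140,130,160,120,5)
crop('pics/t2.png',t,270,140,160,120,5)
s=cv2.imread('pics/scene0.png')
crop('pics/s1.png',s,100,130,200,150,4)
crop('pics/s2.png',s,100,250,160,120,5)
crop('pics/s3.png',s,260,90,160,120,5)
E
```

```text
(no output)
```

View pics/t1.png

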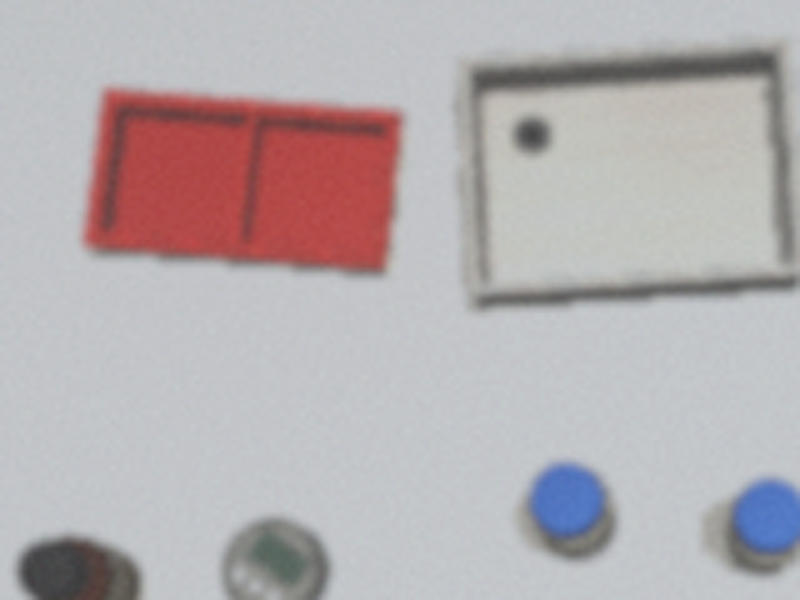

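View pics/t2.png

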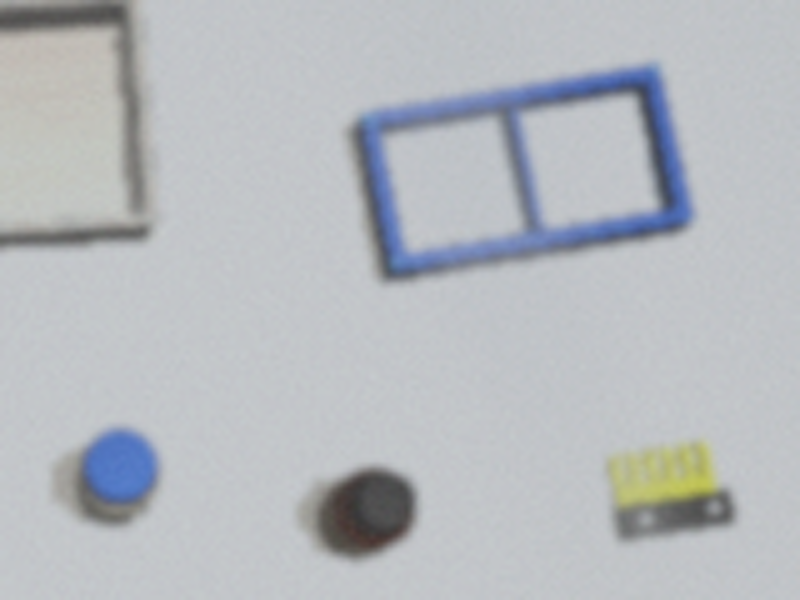

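View pics/s1.png

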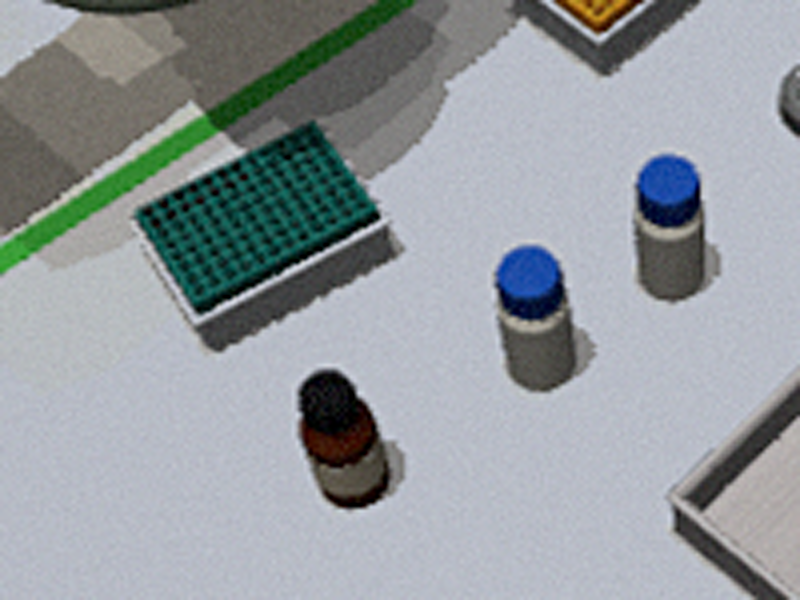

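View pics/s2.png

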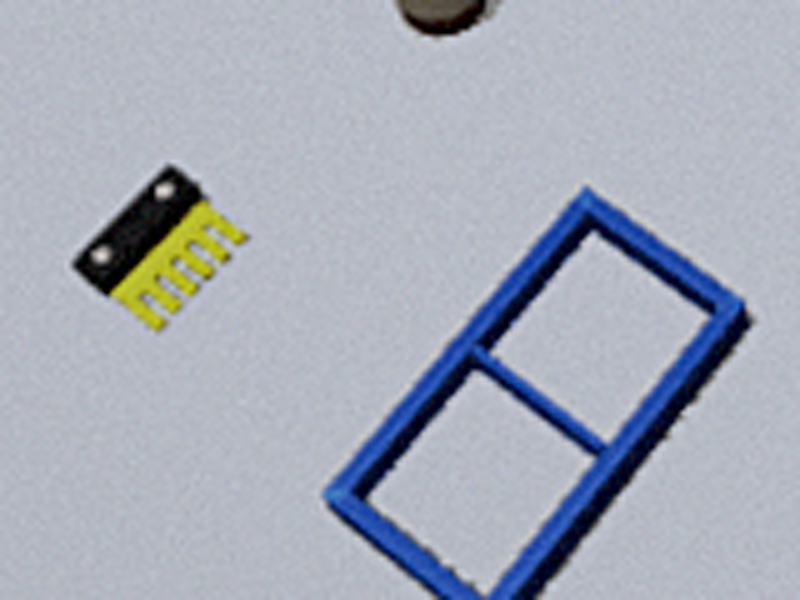

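View pics/s3.png

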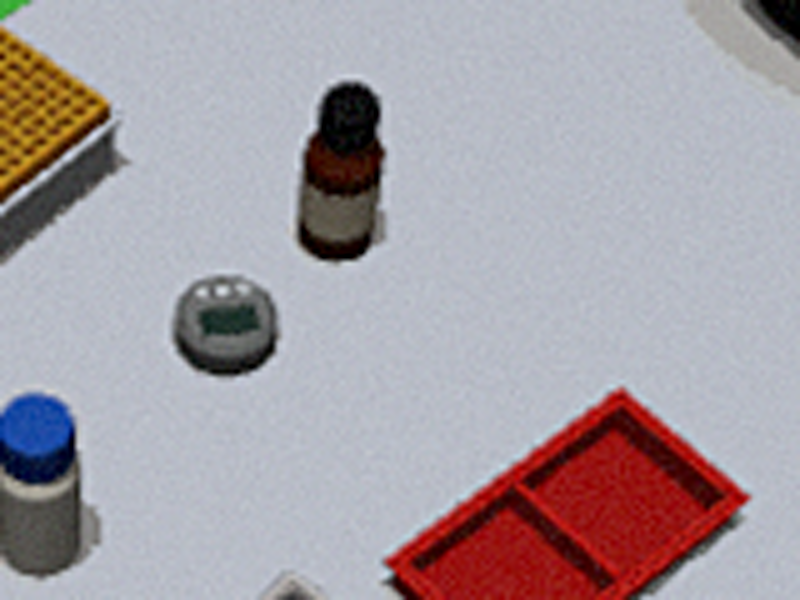

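```bash
cat > h.py <<'E'
import numpy as np, cv2
from scipy.spatial.transform import Rotation as R
from plant import ctrl
def rot(q): return R.from_quat([q[1],q[2],q[3],q[0]])
def bp(n,u,v,z,c=None):
    c=c or ctrl.get_calibration(n); K=c['K']
    a=np.array([(u-K[0,2])/K[0,0],(v-K[1,2])/K[1,1]])
    if n=='wrist':
        r=np.hypot(*a); d=np.array([a[0]/r*np.sin(r),-a[1]/r*np.sin(r),-np.cos(r)])
    else: d=np.array([a[0],-a[1],-1])
    d=rot(c['rotation']).apply(d); o=c['xyz']
    return (o+d*(z-o[2])/d[2]).round(1)
def cp(n,x,y,k,ox,oy,z): return bp(n,(x+.5)/k-.5+ox,(y+.5)/k-.5+oy,z)
E
python3 - <<'E'
from h import *
t1=lambda x,y,z:cp('top',x,y,5,140,130,z)
t2=lambda x,y,z:cp('top',x,y,5,270,140,z)
s1=lambda x,y,z:cp('scene',x,y,4,100,130,z)
s2=lambda x,y,z:cp('scene',x,y,5,100,250,z)
s3=lambda x,y,z:cp('scene',x,y,5,260,90,z)
def quad(n,P):
    P=np.array(P)[:,:2];print(n,P.tolist(),'c',P.mean(0).round(1),'sides',[np.linalg.norm(P[i]-P[i-1]).round(0) for i in range(4)],
     [np.degrees(np.arctan2(*(P[i]-P[i-1])[::-1])).round(1) for i in range(4)])
quad('tray',[t1(105,90,22),t1(403,112,22),t1(385,270,22),t1(87,247,22)])
quad('basin',[t1(462,60,43),t1(783,42,43),t2(150,230,43),t1(475,301,43)])
quad('cooler',[t2(362,115,28),t2(655,68,28),t2(692,215,28),t2(392,268,28)])
quad('combbar',[t2(615,507,16),t2(728,488,16),t2(735,522,16),t2(622,540,16)])
print('combS',[s2(*p,16) for p in [(172,166),(204,197),(110,292),(75,264)]])
print('combteeth',t2(612,455,3),t2(710,443,3))
print('bufA',t1(568,500,94),s1(668,178,94))
print('bufB',t2(120,466,94),t1(769,516,94),s1(530,268,94))
print('stA',t1(52,568,94),s3(352,102,94))
print('stB',t2(386,500,94),s1(327,388,94))
print('timer',t1(275,565,20),s3(226,315,20))
print('tray scene',s3(620,390,22),s3(748,497,22),s3(386,563,22))
print('cooler scene',s2(587,188,28),s2(745,300,28),s2(330,495,28))
E
```

```text
tray [[671.3, 294.3], [663.4, 143.7], [581.7, 148.7], [589.9, 297.3]] c [626.6 221. ] sides [np.float64(81.0), np.float64(151.0), np.float64(82.0), np.float64(149.0)] [np.float64(-2.1), np.float64(-93.0), np.float64(176.5), np.float64(86.8)]
basin [[684.2, 112.7], [697.3, -45.9], [576.6, -56.1], [562.4, 101.1]] c [630.1  28. ] sides [np.float64(122.0), np.float64(159.0), np.float64(121.0), np.float64(158.0)] [np.float64(5.4), np.float64(-85.3), np.float64(-175.2), np.float64(95.2)]
cooler [[641.4, -161.5], [669.2, -308.0], [594.1, -324.1], [563.8, -175.9]] c [ 617.1 -242.4] sides [np.float64(79.0), np.float64(149.0), np.float64(77.0), np.float64(151.0)] [np.float64(10.5), np.float64(-79.3), np.float64(-167.9), np.float64(101.6)]
combbar [[450.0, -285.9], [460.6, -341.2], [444.1, -344.1], [434.0, -288.9]] c [ 447.2 -315. ] sides [np.float64(16.0), np.float64(56.0), np.float64(17.0), np.float64(56.0)] [np.float64(10.6), np.float64(-79.1), np.float64(-170.0), np.float64(100.4)]
combS [array([ 435.3, -291.7,   16. ]), array([ 455.4, -289.8,   16. ]), array([ 463.6, -339.4,   16. ]), array([ 444.3, -343.2,   16. ])]
combteeth [ 477.2 -288.6    3. ] [ 484.3 -337.4    3. ]
bufA [460.2  49.6  94. ] [460.   50.3  94. ]
bufB [455.1 -41.6  94. ] [455.1 -41.1  94. ] [454.1 -40.2  94. ]
stA [424.  279.9  94. ] [423.4 282.4  94. ]
stB [ 442.6 -161.3   94. ] [ 440.3 -159.6   94. ]
timer [434.3 195.1  20. ] [433.5 194.7  20. ]
tray scene [591.6 296.7  22. ] [670.5 292.8  22. ] [583.4 147.   22. ]
cooler scene [ 562.  -176.7   28. ] [ 639.8 -161.1   28. ] [ 592.  -322.9   28. ]
```

Both cameras agree to about 2 mm:
- **Tray:** (626.6, 221), yaw −3°
- **Cooler:** (617, −242.4), yaw 10.9°
- **Basin:** (630, 28), yaw 4.7°
- **Comb:** (447.5, −315.5), yaw about 10.5°
- **Stains:** (424, 281) and (441.5, −160.5)
- **Buffers:** (460, 50) and (455, −41)

I'll start with the stain at (441.5, −160.5).

```bash
cat >> h.py <<'E'
def to(x,y,z,yaw=0.):
    s=ctrl.read_state(); r=rot(s['ee_rot']); p=s['position']
    tx=np.radians(yaw); T=R.from_matrix(np.column_stack([[np.cos(tx),np.sin(tx),0],[np.sin(tx),-np.cos(tx),0],[0,0,-1]]))
    d=r.inv().apply(np.array([x,y,z])-p)/1000; w=(r.inv()*T).as_rotvec()
    print('t',round(s['clock'],2),'at',p.round(1),'shift',d.round(4).tolist(),'turn',w.round(4).tolist(),'|d|',np.linalg.norm(d).round(3),'F',s['wrist_force'].round(1),'gap',round(s['finger_gap'],3))
E
python3 -c "
from h import *
to(441.5,-160.5,200,0)"
```

```text
t 0.15 at [ 127.9 -534.5  230.7] shift [-0.2907, -0.392, 0.0311] turn [-0.0011, 0.001, -1.336] |d| 0.489 F [-0.7  0.5 -1.7] gap 1.0
```

```bash
python3 -m jog '[[[-0.025,-0.033,0.002,0,0,-0.11,100],[-0.05,-0.067,0.005,0,0,-0.23,100],[-0.075,-0.1,0.008,0,0,-0.35,100],[-0.1,-0.133,0.01,0,0,-0.47,100],[-0.125,-0.167,0.013,0,0,-0.59,100],[-0.15,-0.2,0.016,0,0,-0.71,100],[-0.175,-0.234,0.019,0,0,-0.83,100],[-0.2,-0.267,0.022,0,0,-0.95,90],[-0.222,-0.3,0.024,0,0,-1.07,80],[-0.245,-0.333,0.026,0,0,-1.18,70],[-0.27,-0.365,0.029,0,0,-1.28,70],[-0.291,-0.392,0.031,-0.001,0.001,-1.336,70]]]' 40; python3 -c "
from h import *
to(441.5,-160.5,110,0)"
```

```text
clock: 1.15
position: [442.6, -158.4, 200.0]
ee_rot: [0.0, 1.0, 0.003, 0.0]
wrist_force: [0.8, -0.5, 0.1]
finger_gap: 0.703
t 1.15 at [ 442.6 -158.4  200. ] shift [-0.0012, 0.002, 0.09] turn [0.001, -0.0003, 0.0054] |d| 0.09 F [ 0.8 -0.5  0.1] gap 0.703
```

```bash
python3 -m jog '[[[-0.001,0.002,0.02,0,0,0.005,70],[-0.001,0.002,0.04,0,0,0.005,70],[-0.001,0.002,0.06,0,0,0.005,70],[-0.001,0.002,0.08,0,0,0.005,70],[-0.001,0.002,0.09,0,0,0.005,70],[-0.001,0.002,0.09,0,0,0.005,70]]]'; python3 - <<'E'
from h import *
to(441.5,-160.5,27)
cv2.imwrite('pics/w1.png',ctrl.read_camera('wrist'))
E
```

```text
clock: 1.65
position: [438.6, -161.7, 107.9]
ee_rot: [-0.001, 1.0, -0.002, -0.002]
wrist_force: [-0.2, 0.2, -0.8]
finger_gap: 0.699
t 1.65 at [ 438.6 -161.7  107.9] shift [0.0032, -0.0011, 0.0809] turn [-0.0011, 0.0042, -0.0048] |d| 0.081 F [-0.2  0.2 -0.8] gap 0.699
```

View pics/w1.png

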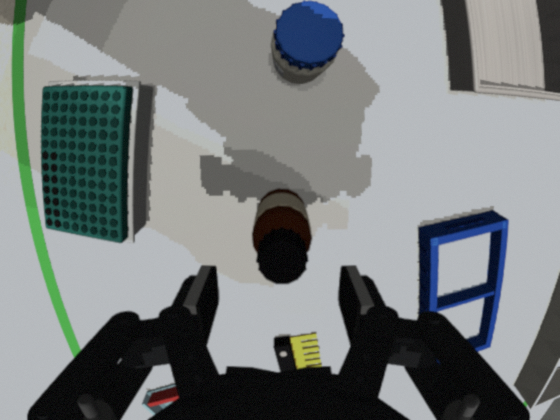

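The bottle sits centred between the jaws: cap at (282,257), finger mid-line about 279. I'm checking the y offset by back-projection.

```bash
python3 - <<'E'
from h import *
print(bp('wrist',282,257,94)); to(441.5,-160.5,27)
E
```

```text
[ 441.7 -158.5   94. ]
t 1.7 at [ 439.5 -162.2  109.2] shift [0.0022, -0.0017, 0.0822] turn [-0.0002, 0.0025, -0.0049] |d| 0.082 F [ 0.6  0.2 -0. ] gap 0.701
```

```bash
python3 -m jog '[[[0.002,-0.002,0.02,0,0.001,-0.003,70],[0.002,-0.002,0.04,0,0.001,-0.003,70],[0.002,-0.002,0.06,0,0.001,-0.003,70],[0.002,-0.002,0.075,0,0.001,-0.003,70],[0.002,-0.002,0.082,0,0.001,-0.003,70],[0.002,-0.002,0.082,0,0.001,-0.003,70],[0.002,-0.002,0.082,0,0.001,-0.003,70]]]' 40; python3 - <<'E'
from h import *
to(441.5,-160.5,27)
cv2.imwrite('pics/w2.png',ctrl.read_camera('wrist'));cv2.imwrite('pics/s2b.png',ctrl.read_camera('scene'))
E
```

```text
clock: 2.28
position: [443.0, -161.2, 28.9]
ee_rot: [0.001, 1.0, -0.001, 0.001]
wrist_force: [-0.7, -0.2, 1.3]
finger_gap: 0.698
t 2.28 at [ 443.  -161.2   28.9] shift [-0.0015, -0.0007, 0.0019] turn [0.0015, -0.0016, -0.0021] |d| 0.003 F [-0.7 -0.2  1.3] gap 0.698
```

View pics/w2.png

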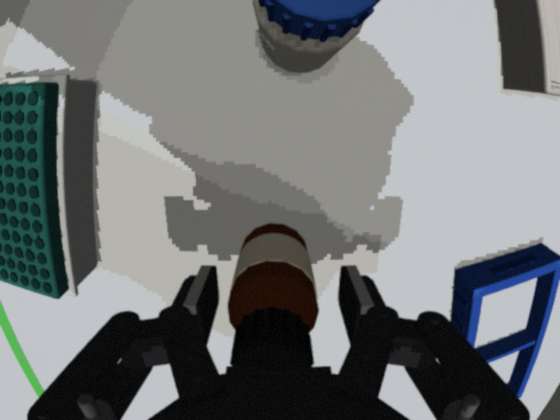

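View pics/s2b.png

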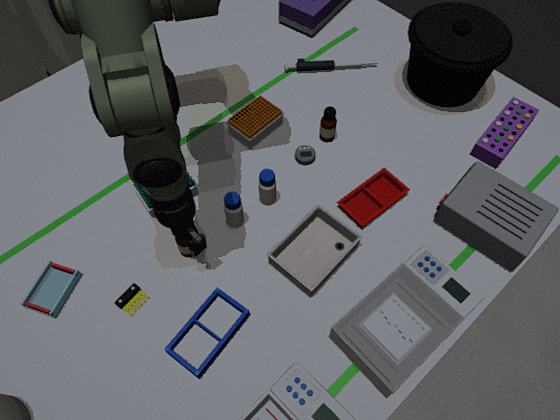

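Bottle body sits between the pads at (272,290), level with the label. Shifting −1.5 mm, closing, then lifting a little.

```bash
python3 -m jog '[[[-0.0015,0,0.001,0,0,0,60],[-0.0015,0,0.001,0,0,0,50],[-0.0015,0,0.001,0,0,0,45],[-0.0015,0,0.001,0,0,0,40],[-0.0015,0,0.001,0,0,0,30],[-0.0015,0,0.001,0,0,0,30],[-0.0015,0,0.001,0,0,0,30],[-0.0015,0,0.001,0,0,0,30]]]' 40;  python3 -m jog '[[[0,0,-0.005,0,0,0,30],[0,0,-0.012,0,0,0,30],[0,0,-0.02,0,0,0,30],[0,0,-0.03,0,0,0,30],[0,0,-0.03,0,0,0,30]]]'; python3 - <<'E'
from h import *
to(624.7,186,160)
cv2.imwrite('pics/w3.png',ctrl.read_camera('wrist'));cv2.imwrite('pics/s3b.png',ctrl.read_camera('scene')[180:300,120:280].repeat(4,0).repeat(4,1))
E
```

```text
clock: 3.05
position: [441.1, -161.2, 28.1]
ee_rot: [0.001, 1.0, -0.001, 0.001]
wrist_force: [-1.9, 0.7, 6.6]
finger_gap: 0.447
clock: 3.47
position: [442.3, -161.5, 59.3]
ee_rot: [0.001, 1.0, -0.001, 0.002]
wrist_force: [0.4, 0.5, -0.7]
finger_gap: 0.445
t 3.47 at [ 442.3 -161.5   59.3] shift [0.1821, -0.3476, -0.101] turn [0.0027, -0.0039, -0.0019] |d| 0.405 F [ 0.4  0.5 -0.7] gap 0.445
```

View pics/w3.png

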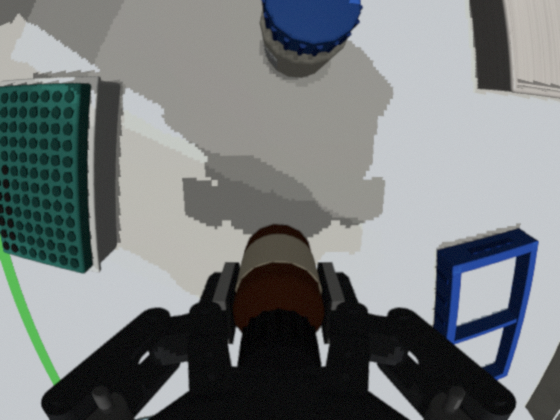

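View pics/s3b.png

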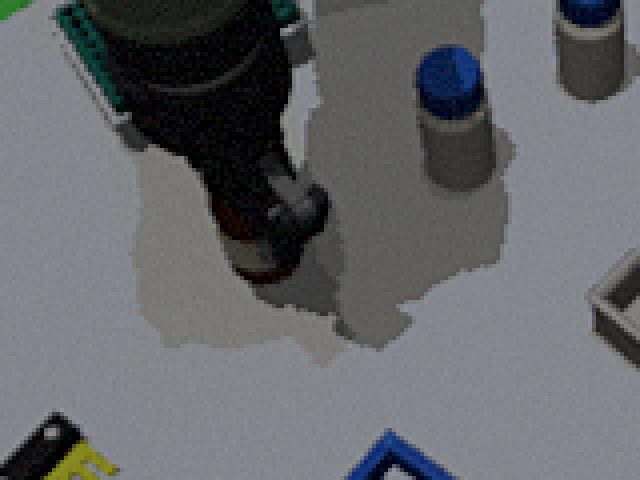

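Bottle is gripped (gap 0.445, about 38 mm) and lifted upright. Carrying it to the tray.

```bash
python3 -m jog '[[[0,0,-0.01,0,0,0,30],[0,0,-0.03,0,0,0,30],[0,0,-0.055,0,0,0,30],[0,0,-0.08,0,0,0,30],[0.01,-0.02,-0.1,0,0,0,30],[0.022,-0.042,-0.11,0,0,0,30],[0.036,-0.07,-0.11,0,0,0,30],[0.052,-0.1,-0.11,0,0,0,30],[0.068,-0.13,-0.11,0,0,0,30],[0.084,-0.16,-0.11,0,0,0,30],[0.1,-0.19,-0.11,0,0,0,30],[0.115,-0.22,-0.11,0,0,0,30]]]'; python3 -m jog '[[[0.014,-0.027,0,0,0,0,30],[0.028,-0.053,0,0,0,0,30],[0.041,-0.077,0,0,0,0,30],[0.052,-0.1,0,0,0,0,30],[0.06,-0.115,0,0,0,0,30],[0.065,-0.124,0,0,0,0,30],[0.067,-0.127,0,0,0,0,30],[0.067,-0.128,0,0,0,0,30],[0.067,-0.128,0,0,0,0,30],[0.067,-0.128,0,0,0,0,30]]]'; python3 - <<'E'
from h import *
to(624.7,186,50)
cv2.imwrite('pics/w4.png',ctrl.read_camera('wrist'))
E
```

```text
clock: 4.57
position: [556.6, 60.7, 166.5]
ee_rot: [0.001, 1.0, -0.001, 0.0]
wrist_force: [0.4, -0.4, -1.5]
finger_gap: 0.437
clock: 5.4
position: [623.1, 185.8, 166.9]
ee_rot: [0.001, 1.0, -0.002, 0.0]
wrist_force: [-0.4, -0.8, 0.2]
finger_gap: 0.445
t 5.4 at [623.1 185.8 166.9] shift [0.0016, -0.0004, 0.1169] turn [0.0017, -0.0004, -0.0031] |d| 0.117 F [-0.4 -0.8  0.2] gap 0.445
```

View pics/w4.png

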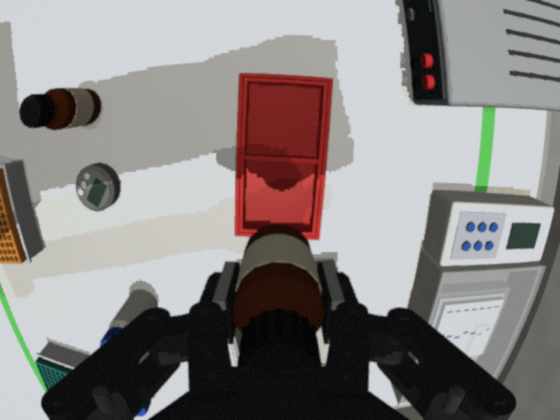

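The tray is clear ahead. Corners are at (240,74), (332,77), (319,239) and (235,236). Cross-checking the position, then lowering.

```bash
python3 - <<'E'
from h import *
P=[bp('wrist',*p,22) for p in [(240,74),(332,77),(319,239),(235,236)]];print(P,np.mean(P,0))
E
python3 -m jog '[[[0.001,0,0.02,0,0,0,30],[0.001,0,0.05,0,0,0,30],[0.001,0,0.08,0,0,0,30],[0.001,0,0.1,0,0,0,30],[0.001,0,0.115,0,0,0,30],[0.001,0,0.12,0,0,0,30],[0.001,0,0.12,0,0,0,30],[0.001,0,0.12,0,0,0,30]]]'; python3 - <<'E'
from h import *
to(624.7,186,31)
E
```

```text
[array([590.8, 298.2,  22. ]), array([670.7, 295.8,  22. ]), array([662.7, 144.6,  22. ]), array([581.8, 148. ,  22. ])] [626.5  221.65  22.  ]
clock: 6.12
position: [625.2, 186.3, 47.8]
ee_rot: [0.001, 1.0, -0.001, 0.001]
wrist_force: [-0.3, 0.2, 0.4]
finger_gap: 0.447
t 6.12 at [625.2 186.3  47.8] shift [-0.0005, 0.0003, 0.0168] turn [0.0012, -0.0019, -0.0026] |d| 0.017 F [-0.3  0.2  0.4] gap 0.447
```

```bash
python3 -m jog '[[[0,0,0.005,0,0,0,30],[0,0,0.01,0,0,0,30],[0,0,0.014,0,0,0,30],[0,0,0.016,0,0,0,30],[0,0,0.016,0,0,0,30],[0,0,0.016,0,0,0,30]]]'; python3 -c "
from h import *
to(624.7,186,31)"
```

```text
clock: 6.62
position: [624.8, 186.8, 31.2]
ee_rot: [0.001, 1.0, -0.001, 0.001]
wrist_force: [-0.6, -0.3, 0.9]
finger_gap: 0.444
t 6.62 at [624.8 186.8  31.2] shift [-0.0001, 0.0008, 0.0002] turn [0.0013, -0.0014, -0.0019] |d| 0.001 F [-0.6 -0.3  0.9] gap 0.444
```

```bash
python3 -m jog '[[[0,0,0.0005,0,0,0,30],[0,0,0.001,0,0,0,30],[0,0,0.0015,0,0,0,30],[0,0,0.0015,0,0,0,30]]]'
```

```text
clock: 6.95
position: [624.8, 186.8, 31.1]
ee_rot: [0.001, 1.0, -0.001, 0.001]
wrist_force: [-3.9, -0.5, 9.5]
finger_gap: 0.447
```

Contact at 9.5 N. Opening and rising.

```bash
python3 -m jog '[[[0,0,-0.001,0,0,0,40],[0,0,-0.001,0,0,0,46],[0,0,-0.001,0,0,0,50],[0,0,-0.001,0,0,0,56],[0,0,-0.001,0,0,0,62],[0,0,-0.001,0,0,0,68],[0,0,-0.001,0,0,0,70],[0,0,-0.02,0,0,0,70],[0,0,-0.05,0,0,0,70],[0,0,-0.085,0,0,0,70],[0,0,-0.12,0,0,0,70],[0,0,-0.15,0,0,0,70]]]';python3 - <<'E'
from h import *
to(424,281,150)
cv2.imwrite('pics/w5.png',ctrl.read_camera('wrist'));cv2.imwrite('pics/s5.png',ctrl.read_camera('scene')[100:310,240:520].repeat(2,0).repeat(2,1))
E
```

```text
clock: 7.95
position: [624.9, 187.0, 181.9]
ee_rot: [0.001, 1.0, -0.001, 0.001]
wrist_force: [1.2, 0.7, -0.5]
finger_gap: 0.702
t 7.95 at [624.9 187.  181.9] shift [-0.2011, -0.0937, 0.0313] turn [0.0011, -0.0024, -0.002] |d| 0.224 F [ 1.2  0.7 -0.5] gap 0.702
```

View pics/s5.png

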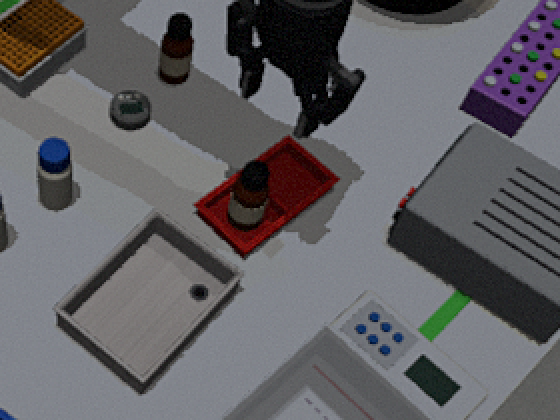

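View pics/w5.png

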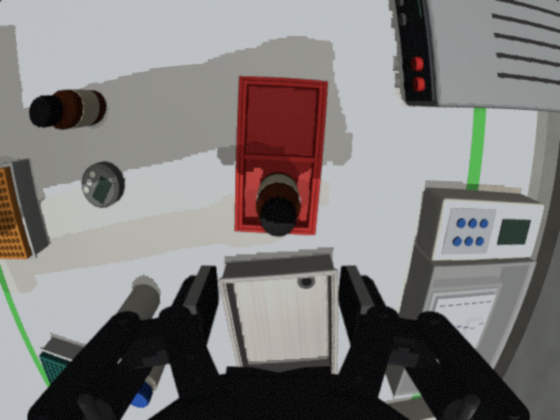

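Stain is upright in the near tray bay (cap at (278,214) in the wrist view). Next is the other stain, at (424,281).

```bash
python3 -m jog '[[[-0.015,-0.007,0,0,0,0,70],[-0.04,-0.019,0.002,0,0,0,70],[-0.07,-0.033,0.006,0,0,0,70],[-0.1,-0.047,0.01,0,0,0,70],[-0.13,-0.061,0.015,0,0,0,70],[-0.16,-0.075,0.02,0,0,0,70],[-0.182,-0.085,0.028,0,0,0,70],[-0.195,-0.091,0.034,0,0,0,70],[-0.201,-0.094,0.04,0,-0.001,-0.001,70],[-0.201,-0.094,0.042,0,-0.001,-0.001,70],[-0.201,-0.094,0.042,0,-0.001,-0.001,70],[-0.201,-0.094,0.042,0,-0.001,-0.001,70]]]';python3 - <<'E'
from h import *
to(424,281,27)
cv2.imwrite('pics/w6.png',ctrl.read_camera('wrist'))
E
```

```text
clock: 9.05
position: [425.0, 281.0, 137.1]
ee_rot: [0.001, 1.0, -0.001, 0.0]
wrist_force: [-0.2, -0.9, 0.0]
finger_gap: 0.701
t 9.05 at [425.  281.  137.1] shift [-0.0011, -0.0002, 0.1101] turn [0.0014, -0.0008, -0.0019] |d| 0.11 F [-0.2 -0.9  0. ] gap 0.701
```

View pics/w6.png

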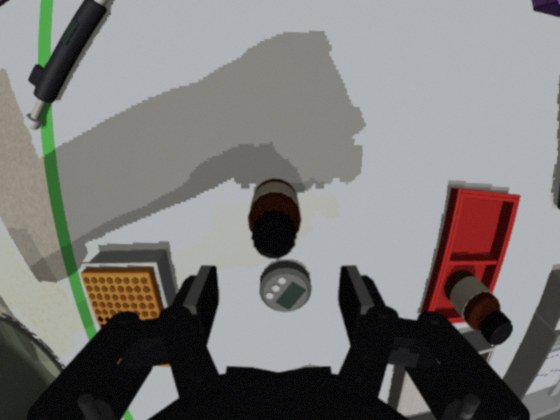

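```bash
python3 - <<'E'
from h import *
print(bp('wrist',273,236,94))
E
python3 -m jog '[[[-0.001,0,0.015,0,0,0,70],[-0.001,0,0.04,0,0,0,70],[-0.001,0,0.065,0,0,0,70],[-0.001,0,0.088,0,0,0,70],[-0.001,0,0.1,0,0,0,70],[-0.001,0,0.107,0,0,0,70],[-0.001,0,0.109,0,0,0,70],[-0.001,0,0.109,0,0,0,70]]]';python3 - <<'E'
from h import *
to(424,281,27)
cv2.imwrite('pics/w7.png',ctrl.read_camera('wrist'))
E
```

```text
[422.2 285.4  94. ]
clock: 9.77
position: [423.5, 280.9, 28.2]
ee_rot: [0.001, 1.0, -0.001, 0.0]
wrist_force: [-0.0, -0.2, -0.2]
finger_gap: 0.699
t 9.77 at [423.5 280.9  28.2] shift [0.0005, -0.0001, 0.0012] turn [0.0013, -0.0002, -0.0018] |d| 0.001 F [-0.  -0.2 -0.2] gap 0.699
```

View pics/w7.png

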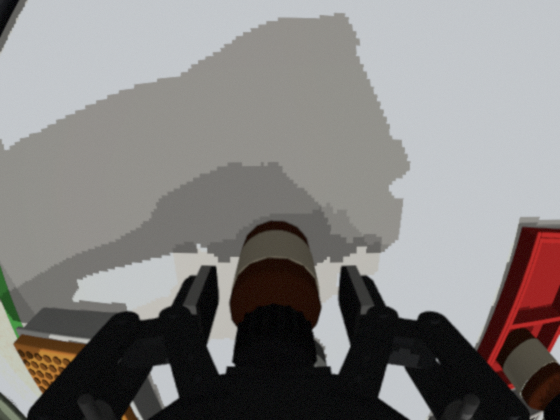

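Bottle is between the pads at (275,285), about 1 mm left of centre. Gripping and lifting.

```bash
python3 -m jog '[[[-0.001,-0.0015,0,0,0,0,60],[-0.001,-0.0015,0,0,0,0,50],[-0.001,-0.0015,0,0,0,0,45],[-0.001,-0.0015,0,0,0,0,40],[-0.001,-0.0015,0,0,0,0,30],[-0.001,-0.0015,0,0,0,0,30],[-0.001,-0.0015,0,0,0,0,30],[-0.001,-0.0015,0,0,0,0,30]]]' 40;  python3 -m jog '[[[0,0,-0.005,0,0,0,30],[0,0,-0.012,0,0,0,30],[0,0,-0.025,0,0,0,30],[0,0,-0.045,0,0,0,30],[0,0,-0.07,0,0,0,30],[0,0,-0.095,0,0,0,30],[0,0,-0.115,0,0,0,30],[0,0,-0.13,0,0,0,30],[0,0,-0.14,0,0,0,30],[0,0,-0.14,0,0,0,30]]]'; python3 - <<'E'
from h import *
to(628.5,256,170)
cv2.imwrite('pics/w8.png',ctrl.read_camera('wrist'))
E
```

```text
clock: 10.48
position: [422.4, 283.1, 29.3]
ee_rot: [0.0, 1.0, -0.0, 0.001]
wrist_force: [-0.6, -0.4, 4.4]
finger_gap: 0.441
clock: 11.32
position: [423.1, 283.5, 170.7]
ee_rot: [-0.0, 1.0, -0.0, 0.002]
wrist_force: [0.0, 0.7, -1.2]
finger_gap: 0.446
t 11.32 at [423.1 283.5 170.7] shift [0.2054, 0.0273, 0.0015] turn [-0.0005, -0.004, -0.0009] |d| 0.207 F [ 0.   0.7 -1.2] gap 0.446
```

View pics/w8.png

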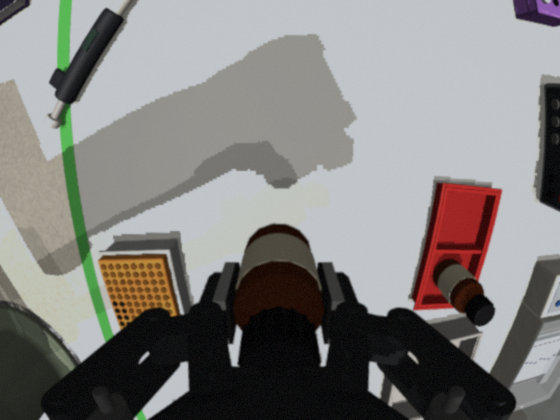

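Held upright; the timer is hidden below but was not touched. Moving over the far bay.

```bash
python3 -m jog '[[[0.012,0.002,0,0,0,0,30],[0.034,0.005,0,0,0,0,30],[0.062,0.008,0,0,0,0,30],[0.092,0.012,0,0,0,0,30],[0.122,0.016,0,0,0,0,30],[0.15,0.02,0,0,0,0,30],[0.174,0.023,0,0,0,0,30],[0.192,0.025,0,0,0,0,30],[0.202,0.027,0,0,0,0,30],[0.205,0.027,0,0,0,0,30],[0.205,0.027,0,0,0,0,30]]]'; python3 -m jog '[[[0,0,0.015,0,0,0,30],[0,0,0.04,0,0,0,30],[0,0,0.07,0,0,0,30],[0,0,0.095,0,0,0,30],[0,0,0.112,0,0,0,30],[0,0,0.12,0,0,0,30],[0,0,0.12,0,0,0,30],[0,0,0.12,0,0,0,30]]]';python3 - <<'E'
from h import *
to(628.5,256,32)
cv2.imwrite('pics/w9.png',ctrl.read_camera('wrist'));cv2.imwrite('pics/s9.png',ctrl.read_camera('scene')[100:310,240:520].repeat(2,0).repeat(2,1))
E
```

```text
clock: 12.28
position: [627.1, 254.7, 166.0]
ee_rot: [0.001, 1.0, -0.001, -0.001]
wrist_force: [0.2, -0.4, -0.9]
finger_gap: 0.445
clock: 12.95
position: [626.4, 255.6, 48.4]
ee_rot: [0.001, 1.0, -0.0, -0.0]
wrist_force: [0.1, 0.1, -0.5]
finger_gap: 0.447
t 12.95 at [626.4 255.6  48.4] shift [0.0021, -0.0004, 0.0164] turn [0.0014, 0.0003, -0.0005] |d| 0.017 F [ 0.1  0.1 -0.5] gap 0.447
```

View pics/s9.png

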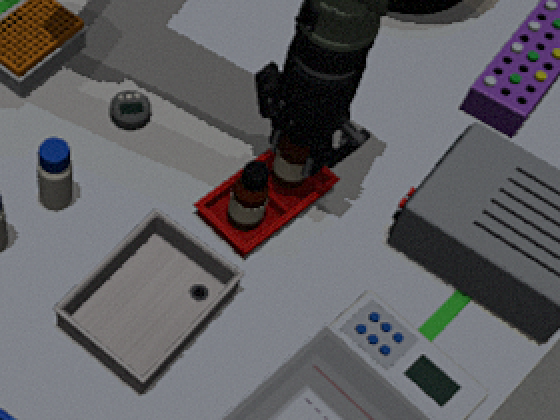

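View pics/w9.png

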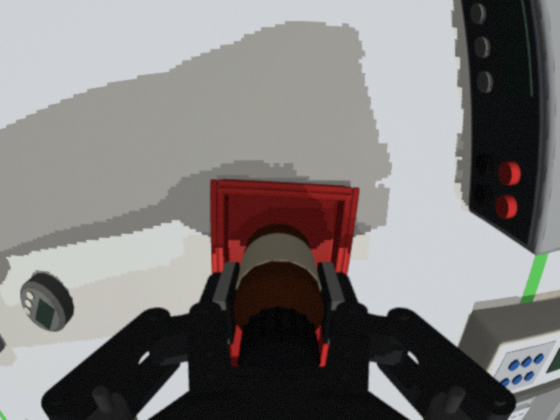

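Bottle is centred over the far bay. Lowering to contact.

```bash
python3 -m jog '[[[0.001,0,0.006,0,0,0,30],[0.001,0,0.011,0,0,0,30],[0.001,0,0.014,0,0,0,30],[0.001,0,0.0155,0,0,0,30],[0.001,0,0.0165,0,0,0,30],[0.001,0,0.0165,0,0,0,30],[0.001,0,0.0165,0,0,0,30]]]'; python3 -m jog '[[[0,0,0.0005,0,0,0,30],[0,0,0.0005,0,0,0,30]]]'
```

```text
clock: 13.63
position: [627.5, 255.3, 32.4]
ee_rot: [0.001, 1.0, -0.001, -0.0]
wrist_force: [-3.7, -0.9, 5.6]
finger_gap: 0.447
clock: 13.8
position: [627.5, 255.3, 32.4]
ee_rot: [0.001, 1.0, -0.0, -0.0]
wrist_force: [-4.0, -1.2, 9.3]
finger_gap: 0.444
```

```bash
python3 -m jog '[[[0,0,-0.001,0,0,0,40],[0,0,-0.001,0,0,0,46],[0,0,-0.001,0,0,0,50],[0,0,-0.001,0,0,0,56],[0,0,-0.001,0,0,0,62],[0,0,-0.001,0,0,0,68],[0,0,-0.001,0,0,0,70],[0,0,-0.02,0,0,0,70],[0,0,-0.05,0,0,0,70],[0,0,-0.085,0,0,0,70],[0,0,-0.12,0,0,0,70],[0,0,-0.15,0,0,0,70]]]';python3 - <<'E'
from h import *
to(460,50,140)
cv2.imwrite('pics/w10.png',ctrl.read_camera('wrist'))
E
```

```text
clock: 14.8
position: [628.0, 255.7, 183.7]
ee_rot: [0.0, 1.0, -0.0, 0.001]
wrist_force: [1.1, 0.3, -0.3]
finger_gap: 0.701
t 14.8 at [628.  255.7 183.7] shift [-0.1679, 0.2058, 0.0436] turn [0.0009, -0.0014, -0.001] |d| 0.269 F [ 1.1  0.3 -0.3] gap 0.701
```

View pics/w10.png

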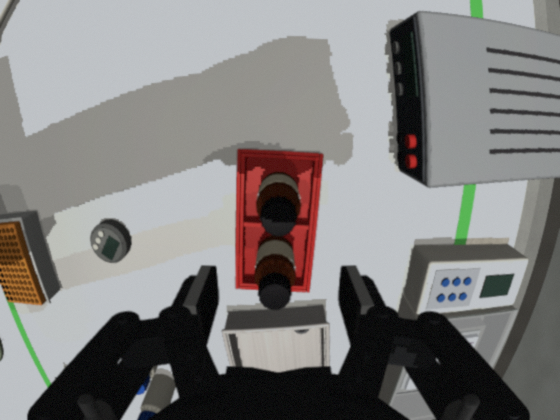

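Both stains stand in separate bays (caps at (280,215) and (275,290)). Now buffer 1 at (460,50).

```bash
python3 -m jog '[[[-0.012,0.014,0,0,0,0,70],[-0.03,0.036,0.002,0,0,0,70],[-0.05,0.06,0.006,0,0,0,70],[-0.07,0.085,0.01,0,0,0,70],[-0.09,0.11,0.015,0,0,0,70],[-0.11,0.135,0.02,0,0,0,70],[-0.13,0.16,0.028,0,0,0,70],[-0.148,0.182,0.034,0,0,0,70],[-0.162,0.198,0.04,0,-0.001,0,70],[-0.168,0.206,0.044,0,-0.001,0,70],[-0.168,0.206,0.044,0,-0.001,0,70],[-0.168,0.206,0.044,0,-0.001,0,70]]]';python3 - <<'E'
from h import *
to(460,50,27)
cv2.imwrite('pics/w11.png',ctrl.read_camera('wrist'))
E
```

```text
clock: 15.85
position: [460.4, 49.8, 137.7]
ee_rot: [0.0, 1.0, -0.001, 0.0]
wrist_force: [-0.4, -0.6, -0.2]
finger_gap: 0.706
t 15.85 at [460.4  49.8 137.7] shift [-0.0004, -0.0003, 0.1107] turn [0.0008, -0.0002, -0.0017] |d| 0.111 F [-0.4 -0.6 -0.2] gap 0.706
```

View pics/w11.png

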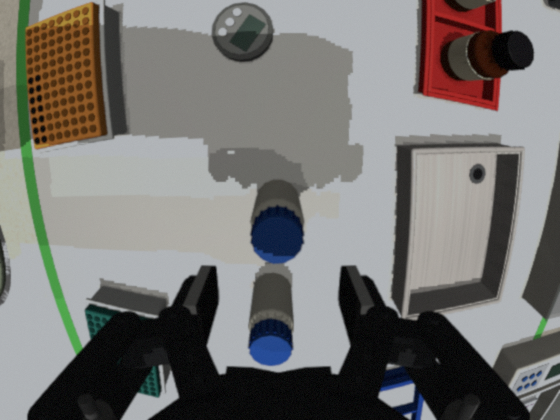

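```bash
python3 -m jog '[[[0,-0.001,0.015,0,0,0,70],[0,-0.001,0.04,0,0,0,70],[0,-0.001,0.065,0,0,0,70],[0,-0.001,0.088,0,0,0,70],[0,-0.001,0.1,0,0,0,70],[0,-0.001,0.108,0,0,0,70],[0,-0.001,0.11,0,0,0,70],[0,-0.001,0.11,0,0,0,70]]]';python3 - <<'E'
from h import *
to(460,50.5,27)
cv2.imwrite('pics/w12.png',ctrl.read_camera('wrist'))
E
```

```text
clock: 16.57
position: [460.2, 51.1, 27.4]
ee_rot: [0.001, 1.0, 0.0, -0.0]
wrist_force: [-0.1, -0.4, 0.6]
finger_gap: 0.699
t 16.57 at [460.2  51.1  27.4] shift [-0.0002, 0.0006, 0.0004] turn [0.0012, 0.0008, 0.0] |d| 0.001 F [-0.1 -0.4  0.6] gap 0.699
```

View pics/w12.png

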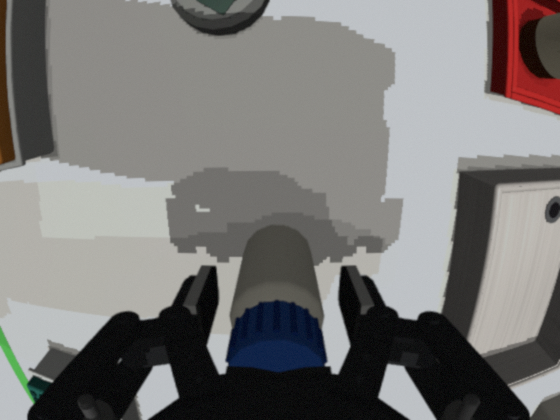

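Buffer centred between the pads at (278,270). Grip and lift.

```bash
python3 -m jog '[[[0,0,0,0,0,0,60],[0,0,0,0,0,0,50],[0,0,0,0,0,0,45],[0,0,0,0,0,0,40],[0,0,0,0,0,0,30],[0,0,0,0,0,0,30],[0,0,0,0,0,0,30],[0,0,0,0,0,0,30]]]' 40;  python3 -m jog '[[[0,0,-0.005,0,0,0,30],[0,0,-0.012,0,0,0,30],[0,0,-0.025,0,0,0,30],[0,0,-0.045,0,0,0,30],[0,0,-0.07,0,0,0,30],[0,0,-0.095,0,0,0,30],[0,0,-0.115,0,0,0,30],[0,0,-0.13,0,0,0,30],[0,0,-0.14,0,0,0,30],[0,0,-0.14,0,0,0,30]]]'; python3 - <<'E'
from h import *
to(623.6,-276.8,170)
cv2.imwrite('pics/w13.png',ctrl.read_camera('wrist'))
E
```

```text
clock: 17.28
position: [460.1, 50.5, 28.5]
ee_rot: [0.001, 1.0, -0.001, 0.0]
wrist_force: [-1.4, 0.3, 6.1]
finger_gap: 0.451
clock: 18.12
position: [461.2, 50.7, 170.3]
ee_rot: [0.001, 1.0, -0.001, 0.002]
wrist_force: [-0.2, 0.1, -0.8]
finger_gap: 0.445
t 18.12 at [461.2  50.7 170.3] shift [0.1627, 0.3273, 0.0015] turn [0.0015, -0.004, -0.001] |d| 0.365 F [-0.2  0.1 -0.8] gap 0.445
```

View pics/w13.png

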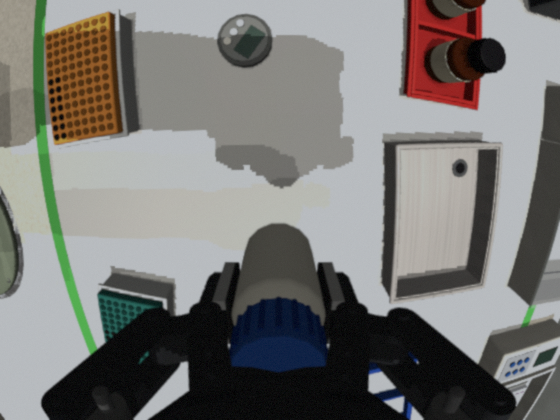

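Held. Carrying to the cooler's far (−y) bay.

```bash
python3 -m jog '[[[0.006,0.012,0,0,0,0,30],[0.018,0.036,0,0,0,0,30],[0.032,0.065,0,0,0,0,30],[0.048,0.096,0,0,0,0,30],[0.064,0.128,0,0,0,0,30],[0.08,0.16,0,0,0,0,30],[0.096,0.192,0,0,0,0,30],[0.112,0.224,0,0,0,0,30],[0.126,0.254,0,0,0,0,30],[0.14,0.28,0,0,0,0,30],[0.15,0.301,0,0,0,0,30],[0.157,0.316,0,0,0,0,30]]]';python3 -m jog '[[[0.003,0.006,0,0,0,0,30],[0.005,0.01,0,0,0,0,30],[0.005,0.01,0,0,0,0,30],[0.005,0.01,0,0,0,0,30],[0.005,0.01,0,0,0,0,30]]]'; python3 - <<'E'
from h import *
to(623.6,-276.8,40)
cv2.imwrite('pics/w14.png',ctrl.read_camera('wrist'))
E
```

```text
clock: 19.17
position: [616.3, -267.6, 166.0]
ee_rot: [0.0, 1.0, -0.001, -0.001]
wrist_force: [0.0, 0.3, -0.9]
finger_gap: 0.447
clock: 19.58
position: [620.9, -274.1, 167.7]
ee_rot: [0.0, 1.0, 0.0, -0.001]
wrist_force: [-0.1, 0.1, -1.3]
finger_gap: 0.447
t 19.58 at [ 620.9 -274.1  167.7] shift [0.0029, 0.0026, 0.1277] turn [0.0006, 0.0015, 0.0001] |d| 0.128 F [-0.1  0.1 -1.3] gap 0.447
```

View pics/w14.png

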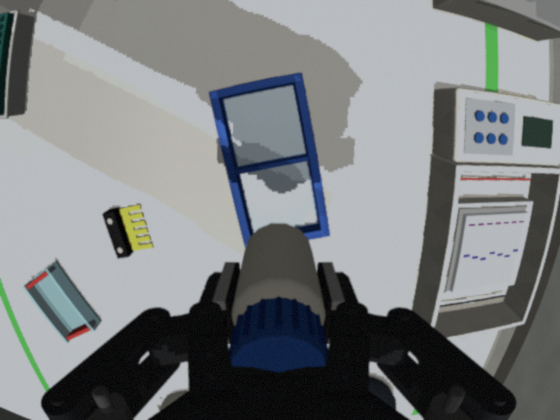

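```bash
python3 - <<'E'
from h import *
print([bp('wrist',*p,28) for p in [(210,93),(301,73),(329,233)]])
E
python3 -m jog '[[[0.003,0.003,0.015,0,0,0,30],[0.003,0.003,0.04,0,0,0,30],[0.003,0.003,0.068,0,0,0,30],[0.003,0.003,0.09,0,0,0,30],[0.003,0.003,0.105,0,0,0,30],[0.003,0.003,0.112,0,0,0,30],[0.003,0.003,0.112,0,0,0,30],[0.003,0.003,0.112,0,0,0,30]]]';python3 - <<'E'
from h import *
to(623.6,-276.8,38)
cv2.imwrite('pics/w15.png',ctrl.read_camera('wrist'));cv2.imwrite('pics/s15.png',ctrl.read_camera('scene')[230:410,120:360].repeat(3,0).repeat(3,1))
E
```

```text
[array([ 562.2, -178. ,   28. ]), array([ 640.3, -161.8,   28. ]), array([ 668.9, -306.9,   28. ])]
clock: 20.3
position: [624.5, -278.3, 56.4]
ee_rot: [0.001, 1.0, -0.0, -0.0]
wrist_force: [-0.0, 0.1, -0.2]
finger_gap: 0.444
t 20.3 at [ 624.5 -278.3   56.4] shift [-0.0009, -0.0015, 0.0184] turn [0.0015, 0.0005, -0.0004] |d| 0.018 F [-0.   0.1 -0.2] gap 0.444
```

View pics/w15.png

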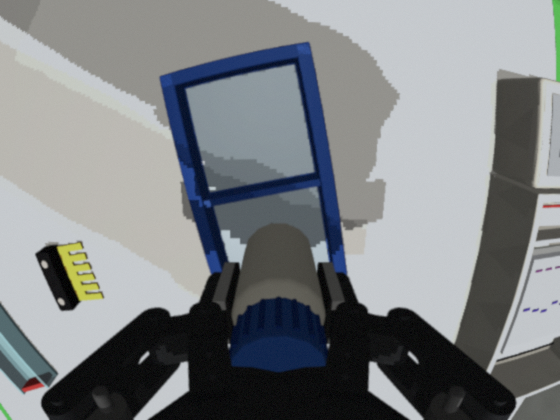

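View pics/s15.png

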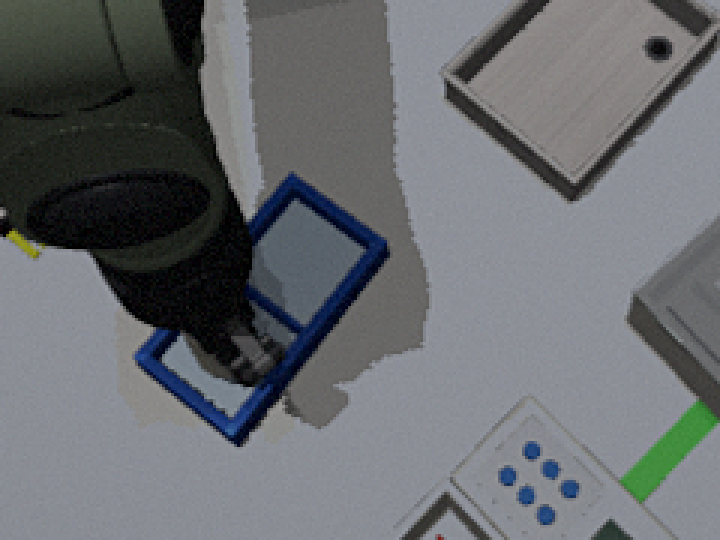

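Centred over the bay. Lowering to contact.

```bash
python3 -m jog '[[[-0.001,-0.001,0.006,0,0,0,30],[-0.001,-0.001,0.012,0,0,0,30],[-0.001,-0.001,0.016,0,0,0,30],[-0.001,-0.001,0.0175,0,0,0,30],[-0.001,-0.001,0.0185,0,0,0,30],[-0.001,-0.001,0.0185,0,0,0,30],[-0.001,-0.001,0.0185,0,0,0,30]]]'; python3 -m jog '[[[0,0,0.0005,0,0,0,30],[0,0,0.0005,0,0,0,30]]]'
```

```text
clock: 20.98
position: [623.0, -277.4, 38.6]
ee_rot: [0.001, 1.0, -0.0, -0.0]
wrist_force: [-4.5, 1.6, 9.0]
finger_gap: 0.445
clock: 21.15
position: [622.9, -277.4, 38.5]
ee_rot: [0.001, 1.0, -0.0, -0.0]
wrist_force: [-5.3, 2.1, 12.4]
finger_gap: 0.443
```

```bash
python3 -m jog '[[[0,0,-0.001,0,0,0,40],[0,0,-0.001,0,0,0,46],[0,0,-0.001,0,0,0,50],[0,0,-0.001,0,0,0,56],[0,0,-0.001,0,0,0,62],[0,0,-0.001,0,0,0,68],[0,0,-0.001,0,0,0,70],[0,0,-0.02,0,0,0,70],[0,0,-0.05,0,0,0,70],[0,0,-0.085,0,0,0,70],[0,0,-0.115,0,0,0,70],[0,0,-0.14,0,0,0,70]]]';python3 - <<'E'
from h import *
to(455,-41,140)
cv2.imwrite('pics/w16.png',ctrl.read_camera('wrist'))
E
```

```text
clock: 22.15
position: [623.8, -277.7, 179.4]
ee_rot: [0.001, 1.0, -0.001, 0.001]
wrist_force: [0.1, -1.0, -0.6]
finger_gap: 0.698
t 22.15 at [ 623.8 -277.7  179.4] shift [-0.1691, -0.2366, 0.0387] turn [0.0024, -0.001, -0.001] |d| 0.293 F [ 0.1 -1.  -0.6] gap 0.698
```

View pics/w16.png

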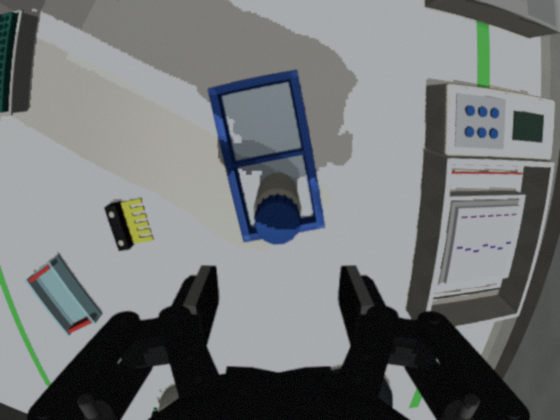

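Buffer 1 is upright in its bay (cap (277,215)). Next buffer 2 at (455,−41).

```bash
python3 -m jog '[[[-0.012,-0.016,0,0,0,0,70],[-0.028,-0.04,0.002,0,0,0,70],[-0.048,-0.066,0.006,0,0,0,70],[-0.068,-0.094,0.01,0,0,0,70],[-0.088,-0.122,0.015,0,0,0,70],[-0.108,-0.15,0.02,0,0,0,70],[-0.128,-0.178,0.026,0,0,0,70],[-0.146,-0.204,0.032,0,0,0,70],[-0.16,-0.224,0.036,0.001,0,0,70],[-0.169,-0.237,0.039,0.001,0,0,70],[-0.169,-0.237,0.039,0.001,0,0,70],[-0.169,-0.237,0.039,0.001,0,0,70]]]';python3 - <<'E'
from h import *
to(455,-41,27)
cv2.imwrite('pics/w17.png',ctrl.read_camera('wrist'))
E
```

```text
clock: 23.2
position: [454.4, -40.0, 137.7]
ee_rot: [0.0, 1.0, 0.0, -0.0]
wrist_force: [0.8, -1.0, -0.1]
finger_gap: 0.7
t 23.2 at [454.4 -40.  137.7] shift [0.0007, 0.0009, 0.1107] turn [0.0007, 0.0006, 0.0003] |d| 0.111 F [ 0.8 -1.  -0.1] gap 0.7
```

View pics/w17.png

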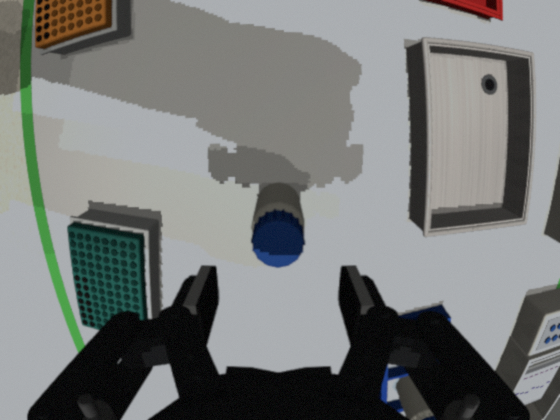

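Cap is at (278,238), aligned. Descending.

```bash
python3 -m jog '[[[0,0.001,0.015,0,0,0,70],[0,0.001,0.04,0,0,0,70],[0,0.001,0.065,0,0,0,70],[0,0.001,0.088,0,0,0,70],[0,0.001,0.1,0,0,0,70],[0,0.001,0.108,0,0,0,70],[0,0.001,0.11,0,0,0,70],[0,0.001,0.11,0,0,0,70]]]';python3 - <<'E'
from h import *
to(455,-41,27)
cv2.imwrite('pics/w18.png',ctrl.read_camera('wrist'))
E
```

```text
clock: 23.92
position: [455.0, -42.0, 27.5]
ee_rot: [0.0, 1.0, -0.001, -0.0]
wrist_force: [0.1, -0.3, 1.0]
finger_gap: 0.706
t 23.92 at [455.  -42.   27.5] shift [0.0, -0.001, 0.0005] turn [0.0004, 0.0008, -0.0018] |d| 0.001 F [ 0.1 -0.3  1. ] gap 0.706
```

View pics/w18.png

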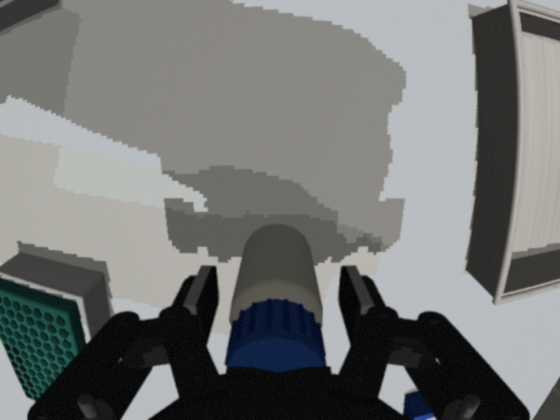

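Centred at (277,270). Grip and lift.

```bash
python3 -m jog '[[[0,0,0,0,0,0,60],[0,0,0,0,0,0,50],[0,0,0,0,0,0,45],[0,0,0,0,0,0,40],[0,0,0,0,0,0,30],[0,0,0,0,0,0,30],[0,0,0,0,0,0,30],[0,0,0,0,0,0,30]]]' 40;  python3 -m jog '[[[0,0,-0.005,0,0,0,30],[0,0,-0.012,0,0,0,30],[0,0,-0.025,0,0,0,30],[0,0,-0.045,0,0,0,30],[0,0,-0.07,0,0,0,30],[0,0,-0.095,0,0,0,30],[0,0,-0.115,0,0,0,30],[0,0,-0.13,0,0,0,30],[0,0,-0.14,0,0,0,30],[0,0,-0.14,0,0,0,30]]]'; python3 - <<'E'
from h import *
to(610.4,-208,170)
cv2.imwrite('pics/w19.png',ctrl.read_camera('wrist'))
E
```

```text
clock: 24.63
position: [454.9, -41.6, 28.6]
ee_rot: [0.001, 1.0, -0.0, 0.0]
wrist_force: [-0.9, -0.1, 5.5]
finger_gap: 0.447
clock: 25.47
position: [456.0, -41.6, 170.4]
ee_rot: [0.001, 1.0, -0.0, 0.002]
wrist_force: [0.7, 0.4, -1.1]
finger_gap: 0.444
t 25.47 at [456.  -41.6 170.4] shift [0.1545, 0.1663, 0.0012] turn [0.0014, -0.0038, -0.0009] |d| 0.227 F [ 0.7  0.4 -1.1] gap 0.444
```

View pics/w19.png

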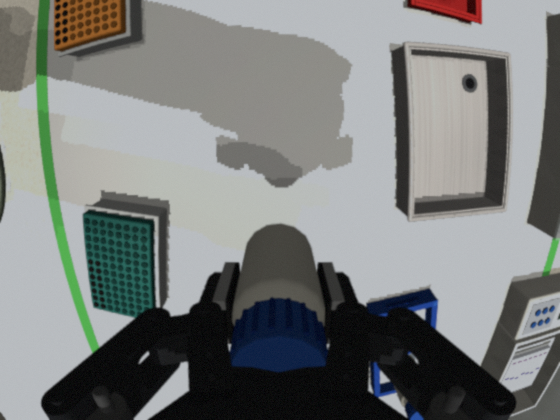

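Held. Carrying to the other cooler bay.

```bash
python3 -m jog '[[[0.01,0.011,0,0,0,0,30],[0.027,0.029,0,0,0,0,30],[0.047,0.051,0,0,0,0,30],[0.068,0.073,0,0,0,0,30],[0.089,0.096,0,0,0,0,30],[0.11,0.118,0,0,0,0,30],[0.129,0.139,0,0,0,0,30],[0.144,0.155,0,0,0,0,30],[0.152,0.163,0,0,0,0,30],[0.155,0.166,0,0,0,0,30],[0.155,0.166,0,0,0,0,30],[0.155,0.166,0,0,0,0,30]]]'; python3 -m jog '[[[0.001,0,0.015,0,0,0,30],[0.001,0,0.04,0,0,0,30],[0.001,0,0.068,0,0,0,30],[0.001,0,0.09,0,0,0,30],[0.001,0,0.105,0,0,0,30],[0.001,0,0.112,0,0,0,30],[0.001,0,0.112,0,0,0,30],[0.001,0,0.112,0,0,0,30]]]';python3 - <<'E'
from h import *
to(610.4,-208,38)
cv2.imwrite('pics/w20.png',ctrl.read_camera('wrist'))
E
```

```text
clock: 26.52
position: [608.3, -206.6, 166.5]
ee_rot: [-0.0, 1.0, -0.0, -0.001]
wrist_force: [0.5, -0.0, -1.6]
finger_gap: 0.446
clock: 27.18
position: [610.1, -206.9, 56.1]
ee_rot: [0.0, 1.0, -0.0, -0.0]
wrist_force: [0.3, -0.3, -1.2]
finger_gap: 0.45
t 27.18 at [ 610.1 -206.9   56.1] shift [0.0003, 0.0011, 0.0181] turn [0.0002, 0.0009, -0.0004] |d| 0.018 F [ 0.3 -0.3 -1.2] gap 0.45
```

View pics/w20.png

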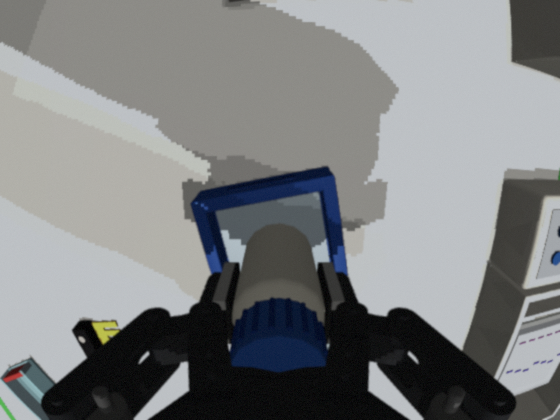

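Centred over the +y bay. Lowering to contact.

```bash
python3 -m jog '[[[0,0.001,0.006,0,0,0,30],[0,0.001,0.012,0,0,0,30],[0,0.001,0.016,0,0,0,30],[0,0.001,0.0175,0,0,0,30],[0,0.001,0.0182,0,0,0,30],[0,0.001,0.0182,0,0,0,30],[0,0.001,0.0182,0,0,0,30]]]'; python3 -m jog '[[[0,0,0.0005,0,0,0,30],[0,0,0.0005,0,0,0,30]]]'
```

```text
clock: 27.82
position: [610.3, -208.6, 38.6]
ee_rot: [0.0, 1.0, -0.001, -0.0]
wrist_force: [-3.3, 0.4, 7.6]
finger_gap: 0.445
clock: 27.98
position: [610.3, -208.7, 38.6]
ee_rot: [0.0, 1.0, -0.001, -0.0]
wrist_force: [-4.7, 1.2, 11.8]
finger_gap: 0.445
```

```bash
python3 -m jog '[[[0,0,-0.001,0,0,0,40],[0,0,-0.001,0,0,0,46],[0,0,-0.001,0,0,0,50],[0,0,-0.001,0,0,0,56],[0,0,-0.001,0,0,0,62],[0,0,-0.001,0,0,0,68],[0,0,-0.001,0,0,0,70],[0,0,-0.02,0,0,0,70],[0,0,-0.05,0,0,0,70],[0,0,-0.085,0,0,0,70],[0,0,-0.115,0,0,0,70],[0,0,-0.14,0,0,0,70]]]';python3 - <<'E'
from h import *
to(447.5,-315.5,120,100.5)
cv2.imwrite('pics/w21.png',ctrl.read_camera('wrist'))
cv2.imwrite('pics/top21.png',ctrl.read_camera('top'))
E
```

```text
clock: 28.98
position: [610.9, -208.7, 179.4]
ee_rot: [0.001, 1.0, -0.0, 0.001]
wrist_force: [0.2, -0.4, -0.2]
finger_gap: 0.698
t 28.98 at [ 610.9 -208.7  179.4] shift [-0.1634, 0.1069, 0.0593] turn [0.0018, 0.0003, -1.755] |d| 0.204 F [ 0.2 -0.4 -0.2] gap 0.698
```

View pics/w21.png

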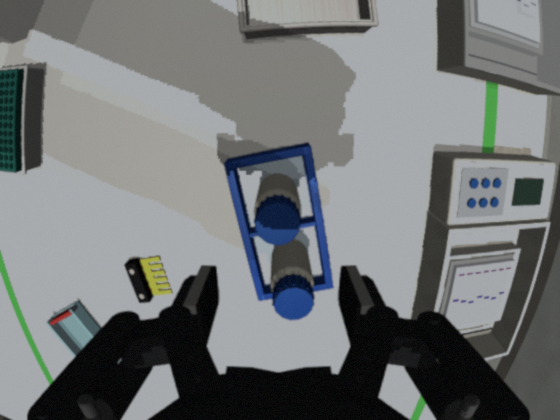

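View pics/top21.png

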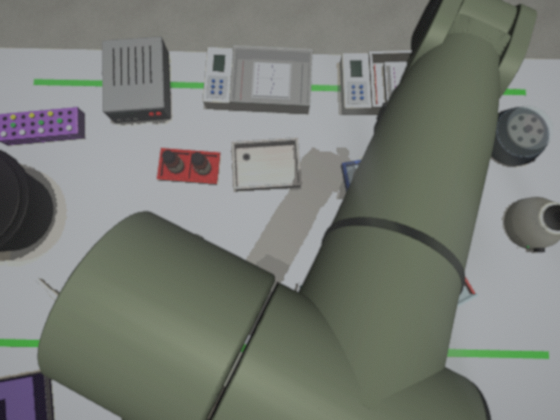

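All four bottles stand in separate bays. Now to the comb, turning the tool to yaw 100.5°.

```bash
python3 -m jog '[[[-0.01,0.007,0,0,0,-0.11,75],[-0.027,0.018,0,0,0,-0.23,80],[-0.045,0.03,0,0,0,-0.35,85],[-0.063,0.041,0.001,0,0,-0.47,90],[-0.08,0.053,0.003,0,0,-0.59,90],[-0.098,0.064,0.006,0,0,-0.71,90],[-0.115,0.075,0.01,0,0,-0.83,90],[-0.13,0.086,0.015,0,0,-0.95,90],[-0.145,0.095,0.02,0,0,-1.07,90],[-0.155,0.101,0.024,0,0,-1.19,90],[-0.161,0.105,0.027,0,0,-1.31,90],[-0.163,0.107,0.03,0,0,-1.43,90]]]';python3 - <<'E'
from h import *
to(447.5,-315.5,110,100.5)
E
```

```text
clock: 30.08
position: [445.6, -315.4, 145.8]
ee_rot: [-0.001, 0.754, 0.657, -0.001]
wrist_force: [0.1, 0.4, -0.8]
finger_gap: 0.898
t 30.08 at [ 445.6 -315.4  145.8] shift [0.0001, 0.002, 0.0358] turn [-0.0024, -0.0009, -0.3206] |d| 0.036 F [ 0.1  0.4 -0.8] gap 0.898
```

```bash
python3 -m jog '[[[0,0.001,0.01,0,0,-0.11,90],[0,0.001,0.02,0,0,-0.22,90],[0,0.001,0.03,-0.001,0,-0.3,90],[0,0.001,0.034,-0.001,0,-0.32,90],[0,0.001,0.034,-0.001,0,-0.32,90],[0,0.001,0.034,-0.001,0,-0.32,90]]]';python3 - <<'E'
from h import *
to(447.5,-315.5,30,100.5)
cv2.imwrite('pics/w22.png',ctrl.read_camera('wrist'))
E
```

```text
clock: 30.58
position: [447.9, -315.1, 112.6]
ee_rot: [-0.0, 0.642, 0.767, -0.0]
wrist_force: [0.3, 1.0, 0.4]
finger_gap: 0.9
t 30.58 at [ 447.9 -315.1  112.6] shift [-0.0003, -0.0004, 0.0826] turn [-0.0006, -0.0006, -0.0066] |d| 0.083 F [0.3 1.  0.4] gap 0.9
```

View pics/w22.png

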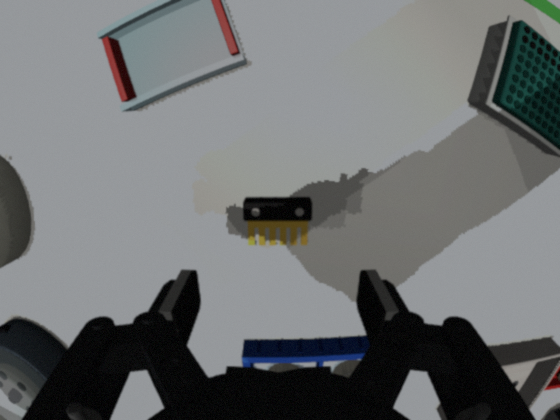

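The comb is centred at (278,209) and square to the jaws. Descending to z≈20.

```bash
python3 - <<'E'
from h import *
print(bp('wrist',278,206,16),bp('wrist',244,208,16),bp('wrist',312,208,16))
E
python3 -m jog '[[[0,0,0.02,0,0,-0.006,90],[0,0,0.045,0,0,-0.006,90],[0,0,0.068,0,0,-0.006,90],[0,0,0.083,0,0,-0.006,90],[0,0,0.09,0,0,-0.006,90],[0,0,0.093,0,0,-0.006,90],[0,0,0.093,0,0,-0.006,90]]]';python3 - <<'E'
from h import *
to(447.5,-315.5,0,100.5)
cv2.imwrite('pics/w23.png',ctrl.read_camera('wrist'))
cv2.imwrite('pics/s23.png',ctrl.read_camera('scene')[230:350,60:220].repeat(4,0).repeat(4,1))
E
```

```text
[ 441.4 -316.7   16. ] [ 447.6 -342.4   16. ] [ 438.3 -290.5   16. ]
clock: 31.22
position: [448.3, -315.6, 20.1]
ee_rot: [0.0, 0.639, 0.769, -0.0]
wrist_force: [0.4, -0.7, -0.5]
finger_gap: 0.902
t 31.22 at [ 448.3 -315.6   20.1] shift [0.0002, -0.0008, 0.0201] turn [0.0001, 0.0003, 0.0006] |d| 0.02 F [ 0.4 -0.7 -0.5] gap 0.902
```

View pics/w23.png

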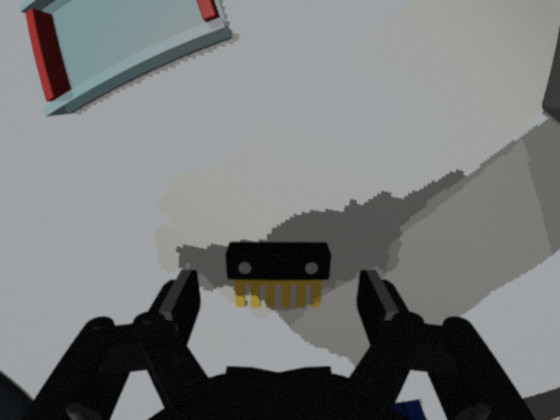

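View pics/s23.png

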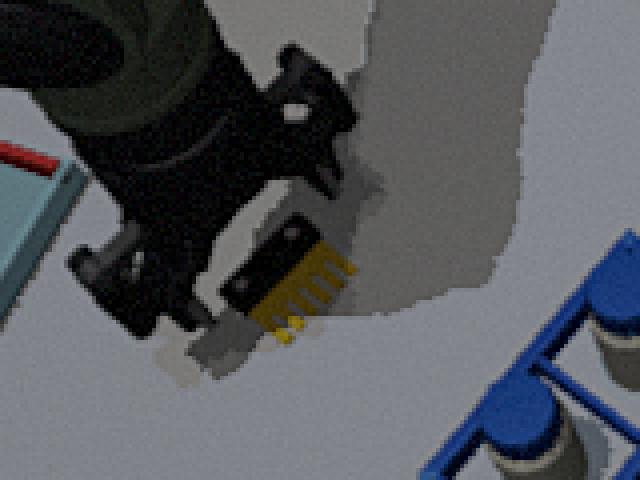

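```bash
python3 -m jog '[[[0,0,0.006,0,0,0,85],[0,0,0.011,0,0,0,80],[0,0,0.014,0,0,0,76],[0,0,0.016,0,0,0,72],[0,0,0.016,0,0,0,72],[0,0,0.016,0,0,0,72]]]';python3 - <<'E'
from h import *
to(447.5,-315.5,0,100.5)
cv2.imwrite('pics/w24.png',ctrl.read_camera('wrist'))
cv2.imwrite('pics/s24.png',ctrl.read_camera('scene')[240:330,80:200].repeat(5,0).repeat(5,1))
E
```

```text
clock: 31.82
position: [448.1, -315.4, 3.8]
ee_rot: [-0.0, 0.639, 0.769, -0.0]
wrist_force: [-0.2, 0.4, -0.3]
finger_gap: 0.724
t 31.82 at [ 448.1 -315.4    3.8] shift [-0.0, -0.0006, 0.0038] turn [-0.0002, -0.0, 0.0009] |d| 0.004 F [-0.2  0.4 -0.3] gap 0.724
```

View pics/w24.png

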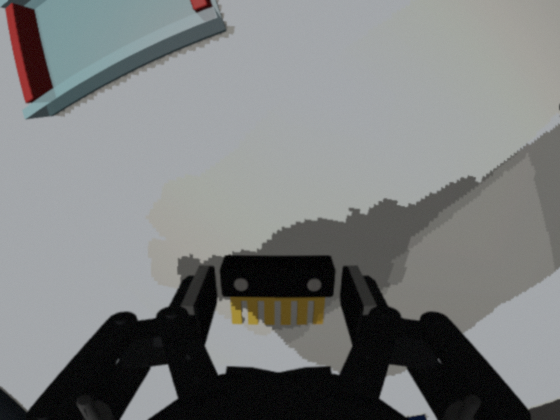

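View pics/s24.png

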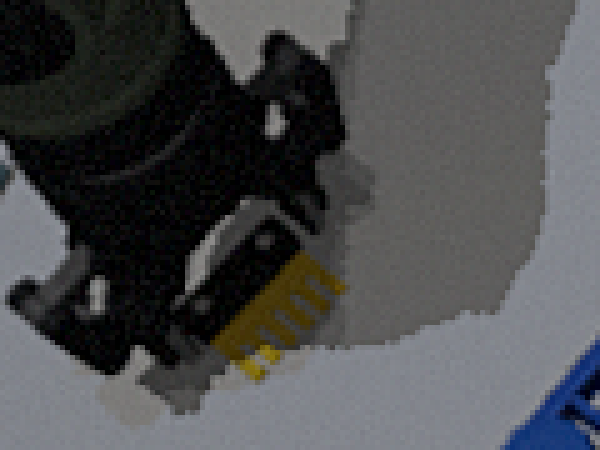

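```bash
python3 - <<'E'
from h import *
s=ctrl.read_state();r=rot(s['ee_rot'])
for p,z in [((278,256),0),((278,267),16),((278,297),16),((221,270),16),((335,270),16)]:
    b=bp('wrist',*p,z);print(p,b,r.inv().apply(b-s['position']).round(1))
E
```

```text
(278, 256) [ 438.9 -317.4    0. ] [-0.1 -9.5  4.1]
(278, 267) [ 436.7 -317.8   16. ] [ -0.1 -11.8 -11.9]
(278, 297) [ 452.7 -314.8   16. ] [ -0.1   4.5 -11.9]
(221, 270) [ 443.3 -343.2   16. ] [-26.3  -9.9 -11.9]
(335, 270) [ 433.8 -291.7   16. ] [ 26.1  -9.9 -11.9]
```

```bash
python3 - <<'E'
from h import *
s=ctrl.read_state();r=rot(s['ee_rot'])
for p,X in [((213,267),-30.8),((343,267),30.8),((212,318),-30.8)]:
    c=ctrl.get_calibration('wrist')
    a=bp('wrist',*p,0,c)-c['xyz']; o=r.inv().apply(c['xyz']-s['position']);d=r.inv().apply(a)
    print(p,(o+d*(X-o[0])/d[0]).round(1))
im=cv2.imread('pics/w24.png')[230:350,150:410]
cv2.imwrite('pics/w24c.png',cv2.convertScaleAbs(cv2.resize(im,None,fx=3,fy=3,interpolation=cv2.INTER_CUBIC),alpha=2.5,beta=10))
E
```

```text
(213, 267) [-30.8  -9.4  -8.1]
(343, 267) [30.8 -9.  -7.5]
(212, 318) [-30.8  10.7 -21.5]
```

View pics/w24c.png

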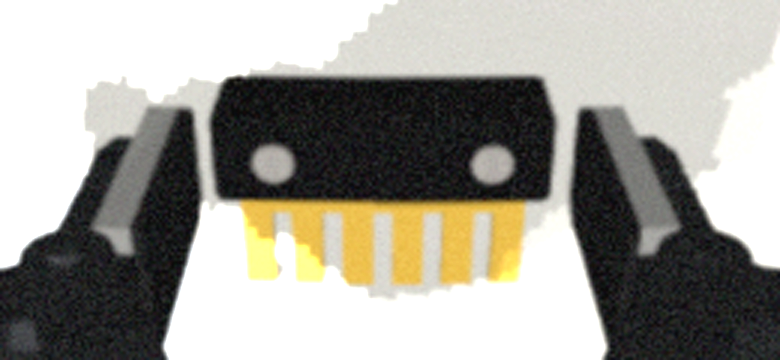

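The pad tips measure about 8 mm behind the TCP at this opening, so I can lower 5 mm (tips still about 5 mm above the bench) and close.

```bash
python3 -m jog '[[[0,-0.001,0.002,0,0,0,72],[0,-0.001,0.004,0,0,0,72],[0,-0.001,0.005,0,0,0,72],[0,-0.001,0.005,0,0,0,70],[0,-0.001,0.005,0,0,0,67],[0,-0.001,0.005,0,0,0,64],[0,-0.001,0.005,0,0,0,60],[0,-0.001,0.005,0,0,0,56],[0,-0.001,0.005,0,0,0,56],[0,-0.001,0.005,0,0,0,56],[0,-0.001,0.005,0,0,0,56]]]' 30;  python3 -m jog '[[[0,0,-0.005,0,0,0,56],[0,0,-0.012,0,0,0,56],[0,0,-0.025,0,0,0,56],[0,0,-0.045,0,0,0,56],[0,0,-0.06,0,0,0,56],[0,0,-0.06,0,0,0,56]]]'; python3 - <<'E'
from h import *
to(630.1,28,150,94.7)
cv2.imwrite('pics/w25.png',ctrl.read_camera('wrist'))
cv2.imwrite('pics/s25.png',ctrl.read_camera('scene')[220:340,60:220].repeat(4,0).repeat(4,1))
E
```

```text
clock: 32.83
position: [447.3, -315.8, -0.7]
ee_rot: [0.0, 0.639, 0.769, -0.0]
wrist_force: [-0.9, 1.0, 5.3]
finger_gap: 0.626
clock: 33.33
position: [449.0, -317.2, 62.2]
ee_rot: [0.003, 0.639, 0.769, -0.0]
wrist_force: [1.8, -0.9, 0.2]
finger_gap: 0.623
t 33.33 at [ 449.  -317.2   62.2] shift [0.3058, 0.2416, -0.0884] turn [0.0035, 0.0044, 0.1022] |d| 0.4 F [ 1.8 -0.9  0.2] gap 0.623
```

View pics/w25.png

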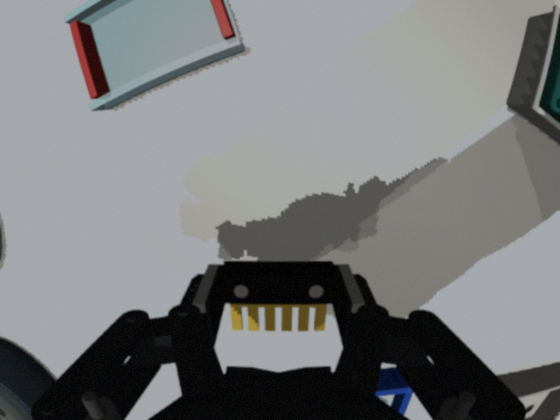

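View pics/s25.png

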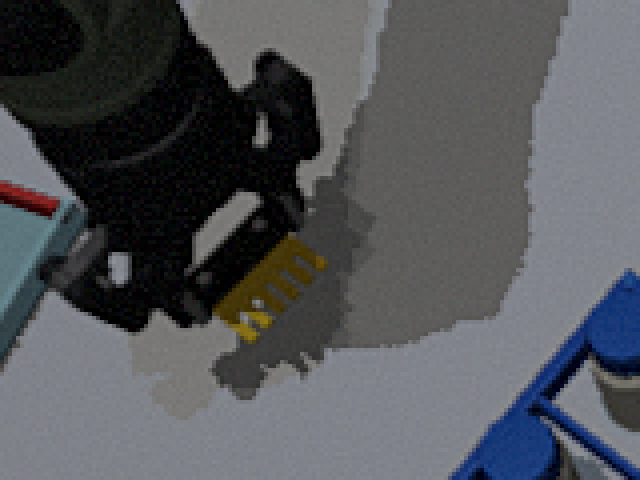

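Comb is held level (gap 0.623, about 53 mm). Lifting and carrying to the basin.

```bash
python3 -m jog '[[[0,0,-0.012,0,0,0,56],[0,0,-0.035,0,0,0,56],[0,0,-0.062,0,0,0,56],[0.005,0.004,-0.088,0,0,0,56],[0.018,0.014,-0.105,0,0,0.01,56],[0.04,0.03,-0.11,0,0,0.02,56],[0.065,0.05,-0.11,0,0,0.03,56],[0.09,0.07,-0.11,0,0,0.04,56],[0.116,0.09,-0.11,0,0,0.05,56],[0.142,0.11,-0.11,0,0,0.06,56],[0.168,0.13,-0.11,0,0,0.07,56],[0.192,0.148,-0.11,0,0,0.08,56]]]'; python3 -c "
from h import *
to(622,28,172,94.7)"
```

```text
clock: 34.43
position: [557.4, -97.7, 167.6]
ee_rot: [-0.001, 0.669, 0.743, -0.0]
wrist_force: [0.2, -0.0, -0.3]
finger_gap: 0.622
t 34.43 at [557.4 -97.7 167.6] shift [0.1183, 0.0773, -0.0045] turn [-0.0017, -0.0007, 0.0221] |d| 0.141 F [ 0.2 -0.  -0.3] gap 0.622
```

```bash
python3 -m jog '[[[0.02,0.014,0,0,0,0.01,56],[0.042,0.028,0,0,0,0.02,56],[0.064,0.042,0,0,0,0.02,56],[0.084,0.055,0,0,0,0.02,56],[0.1,0.065,0,0,0,0.02,56],[0.108,0.07,0,0,0,0.02,56],[0.11,0.071,0,0,0,0.02,56],[0.11,0.071,0,0,0,0.02,56],[0.11,0.071,0,0,0,0.02,56]]]';  python3 - <<'E'
from h import *
to(622,28,60,94.7)
cv2.imwrite('pics/w26.png',ctrl.read_camera('wrist'))
cv2.imwrite('pics/s26.png',ctrl.read_camera('scene')[120:330,220:500].repeat(2,0).repeat(2,1))
E
```

```text
clock: 35.18
position: [616.0, 16.2, 168.3]
ee_rot: [-0.0, 0.677, 0.736, -0.001]
wrist_force: [-0.7, 0.4, 0.1]
finger_gap: 0.624
t 35.18 at [616.   16.2 168.3] shift [0.0113, 0.0071, 0.1083] turn [-0.0012, 0.0006, 0.0014] |d| 0.109 F [-0.7  0.4  0.1] gap 0.624
```

View pics/w26.png

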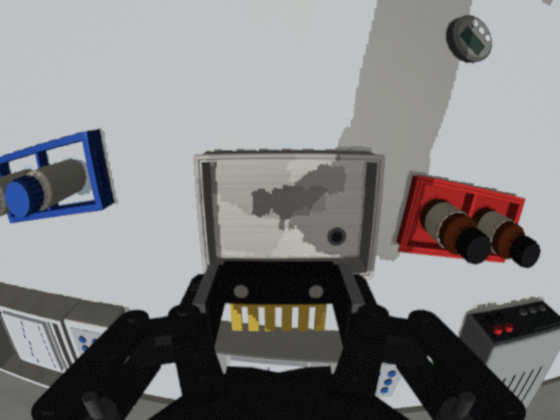

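View pics/s26.png

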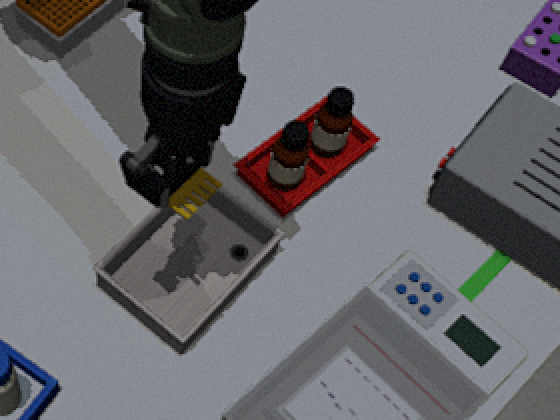

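Basin is clear and aligned with the comb (corners (196,155) to (383,155)). Moving to the centre and lowering.

```bash
python3 -m jog '[[[0.006,0.004,0.005,0,0,0,56],[0.011,0.007,0.02,0,0,0,56],[0.011,0.007,0.045,0,0,0,56],[0.011,0.007,0.07,0,0,0,56],[0.011,0.007,0.092,0,0,0,56],[0.011,0.007,0.105,0,0,0,56],[0.011,0.007,0.11,0,0,0,56],[0.011,0.007,0.11,0,0,0,56],[0.011,0.007,0.11,0,0,0,56]]]';  python3 - <<'E'
from h import *
to(622,28,4,94.7)
cv2.imwrite('pics/w27.png',ctrl.read_camera('wrist'))
cv2.imwrite('pics/s27.png',ctrl.read_camera('scene')[190:310,250:410].repeat(4,0).repeat(4,1))
E
```

```text
clock: 36.03
position: [623.1, 28.4, 59.3]
ee_rot: [0.0, 0.677, 0.736, 0.0]
wrist_force: [-0.5, 0.5, 0.1]
finger_gap: 0.62
t 36.03 at [623.1  28.4  59.3] shift [-0.0003, -0.0012, 0.0553] turn [0.0006, 0.0003, 0.0018] |d| 0.055 F [-0.5  0.5  0.1] gap 0.62
```

View pics/w27.png

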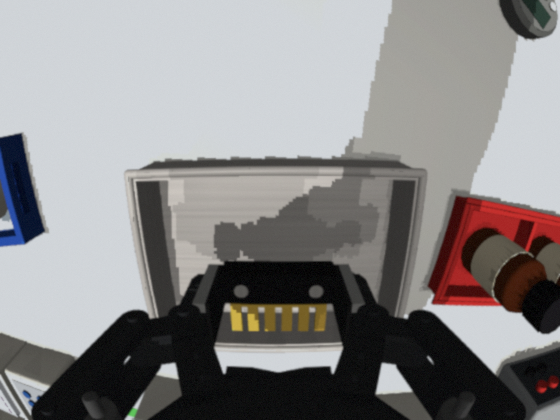

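View pics/s27.png

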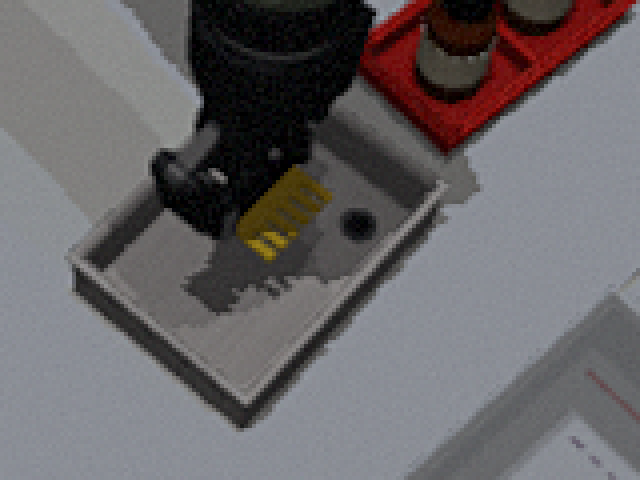

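Comb is over the basin interior with clearance on all sides. Lowering.

```bash
python3 -m jog '[[[0,0,0.012,0,0,0,56],[0,0,0.027,0,0,0,56],[0,0,0.04,0,0,0,56],[0,0,0.048,0,0,0,56],[0,0,0.05,0,0,0,56],[0,0,0.05,0,0,0,56]]]';  python3 - <<'E'
from h import *
to(622,28,3.5,94.7)
E
python3 -m jog '[[[0,0,0.002,0,0,0,56],[0,0,0.004,0,0,0,56],[0,0,0.005,0,0,0,56],[0,0,0.006,0,0,0,56],[0,0,0.006,0,0,0,56]]]'
```

```text
clock: 36.63
position: [622.3, 28.6, 8.3]
ee_rot: [-0.0, 0.677, 0.736, -0.0]
wrist_force: [0.3, 0.1, 0.2]
finger_gap: 0.622
t 36.63 at [622.3  28.6   8.3] shift [-0.0005, -0.0004, 0.0048] turn [-0.0009, 0.0001, 0.0021] |d| 0.005 F [0.3 0.1 0.2] gap 0.622
clock: 37.05
position: [623.1, 28.6, 3.3]
ee_rot: [0.0, 0.677, 0.736, 0.0]
wrist_force: [0.2, -0.2, 0.5]
finger_gap: 0.62
```

```bash
python3 -m jog '[[[0,0,0.0005,0,0,0,56],[0,0,0.001,0,0,0,56],[0,0,0.001,0,0,0,56]]]'
```

```text
clock: 37.3
position: [623.1, 28.5, 3.3]
ee_rot: [0.001, 0.677, 0.736, 0.0]
wrist_force: [-3.3, 0.4, 8.2]
finger_gap: 0.622
```

Contact at 8 N. Releasing and rising.

```bash
python3 -m jog '[[[0,0,-0.0005,0,0,0,60],[0,0,-0.0005,0,0,0,65],[0,0,-0.0005,0,0,0,70],[0,0,-0.0005,0,0,0,75],[0,0,-0.0005,0,0,0,80],[0,0,-0.0005,0,0,0,80],[0,0,-0.005,0,0,0,80],[0,0,-0.02,0,0,0,80],[0,0,-0.045,0,0,0,80],[0,0,-0.08,0,0,0,80],[0,0,-0.115,0,0,0,80],[0,0,-0.15,0,0,0,80]]]'; python3 -m jog '[[[0,-0.015,-0.02,0,0,0,80],[0,-0.04,-0.04,0,0,0,80],[0,-0.07,-0.05,0,0,0,80],[0,-0.1,-0.06,0,0,0,80],[0,-0.13,-0.06,0,0,0,80],[0,-0.15,-0.06,0,0,0,80],[0,-0.16,-0.06,0,0,0,80],[0,-0.16,-0.06,0,0,0,80],[0,-0.16,-0.06,0,0,0,80]]]'; python3 - <<'E'
from h import *
for n in ('top','scene','wrist'): cv2.imwrite(f'pics/{n}28.png',ctrl.read_camera(n))
E
```

```text
clock: 38.3
position: [622.3, 28.6, 153.5]
ee_rot: [-0.0, 0.677, 0.736, -0.0]
wrist_force: [-0.1, -1.1, -0.3]
finger_gap: 0.8
clock: 39.05
position: [464.2, 15.0, 212.4]
ee_rot: [0.001, 0.677, 0.736, 0.001]
wrist_force: [-0.2, -0.0, 0.5]
finger_gap: 0.799
```

View pics/scene28.png

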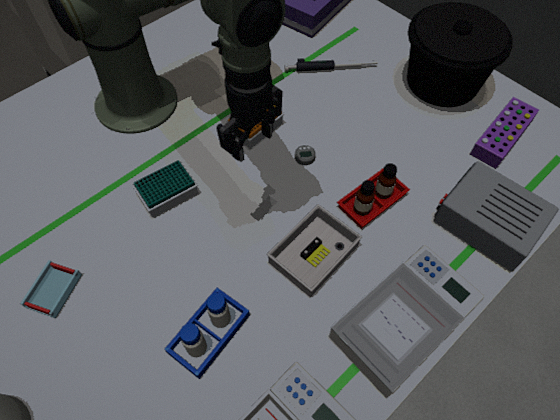

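View pics/top28.png

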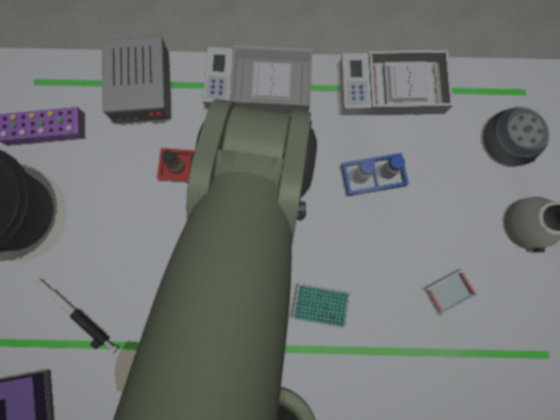

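View pics/wrist28.png

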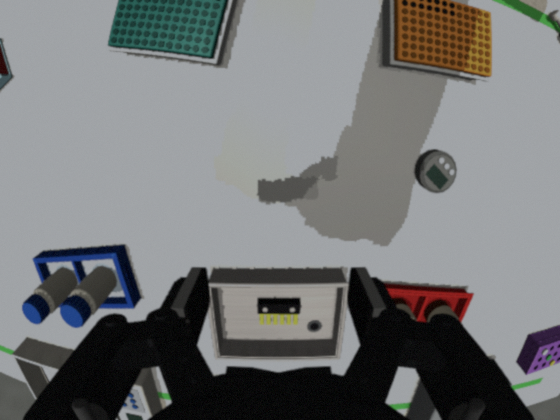

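The final views show each stain in its own tray bay, each buffer in its own cooler bay, and the comb flat in the basin (scene (317,248)). The timer is at the same pixel as at the start (305,154), and the gripper is clear. Handing in.

```bash
python3 - <<'E'
from h import *
a=cv2.imread('pics/scene0.png')[140:170,290:320].astype(int);b=cv2.imread('pics/scene28.png')[140:170,290:320].astype(int)
print(cv2.phaseCorrelate(a.mean(2),b.mean(2)))
s=ctrl.read_state();print(s['clock'],np.abs(s['joint_vel']).max())
print(ctrl.sign_off())
E
```

```text
((0.22129636336038772, -0.030422330784615426), 0.8689325949510408)
39.2 0.0046782614759225735
the job is handed in; nothing more can be done
None
```

The bench is cleared and the job was handed in at 39.2 s, within the 120 s limit. I moved things in the order asked: both stain bottles to the red tray, both buffers to the blue cooler, then the comb to the basin.

- **Final views:** All four bottles stand upright, one to a bay, and the comb lies flat inside the basin.
- **Timer:** It was not moved. It matches its starting position to about 0.2 px in the scene camera, which is within image noise.
- **Forces:** The highest wrist force I read was about 13 N, while setting a bottle down.
- **Clearance:** The gripper ended empty and clear of everything.

No check failed. The only disagreement was a 2–4 mm offset in the wrist camera's positions for two of the bottles and the comb. I went by the top and scene cameras, which agreed to about 2–3 mm.

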